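# Open the frozen sample and aim the infrared thermometer at it

### The job

The frozen sample is due for its temperature check. Squeeze the two orange latch tabs to free the lid of the sample box, lift it off and lay it flat and right way up in the aluminium tray without dropping it; swing and tilt the infrared thermometer on its friction arm so that it points at the middle of the black spot on the sample, and let go. Leave the box and the other things on the bench standing where they are.

Things in the scene. Friction and masses are not known exactly. Their poses are not given: they have to be found in the camera images.
- spot (a point): middle of the matt black measuring spot, a 40 mm disc on the frozen fillet block inside the sample box, hidden by the lid at first; 50.5 mm above the box's underside, on its centre. Axes those of the box: z up, y along its length. The box: loose, 1.5 kg, grey-blue, 78 mm (x) by 200 mm (y), 80 mm high, walls 5 mm.
- lid_grip (a point): point midway between the two orange finger tabs of the lid, 42 mm above the lid's underside, 102 mm above the bench while the lid is on. Axes: z up, y along the lid's length. The tabs are upright plates 28 mm wide (along y) with their outer faces 28 mm to either side, at x = -28 and +28 mm; they end 15 mm above this point and rise 31 mm over the lid's plate.
- lid: white snap lid, 78 mm (x) by 200 mm (y), about 110 g: a 6 mm plate with its top 26 mm above the lid's underside, and under it a 20 mm deep skirt that sits in the box mouth and on which it stands when laid down. Origin: centre of the underside. It lifts straight up once both tabs are pressed.
- tab_a (a joint): how far the tab at x = -28 mm is pressed inward, 0 to 6 mm, against a spring (2 N to start, 7 N at the stop). A tooth at its foot holds the lid under a keeper in the box wall until it is pressed in 5 mm or more; keep both tabs pressed until the lid has risen 20 mm.
- tab_b (a joint): the same for the tab at x = +28 mm.
- grip (a point): middle of the yellow handle of the infrared thermometer, an upright round grip 24 mm across and 34 mm long, 91 mm above the tilt pivot along the barrel's axis. Moving it sideways swings the arm, moving it towards or away from the post tilts the head; both joints stay where they are left. Axes those of the thermometer head.
- head_pivot (a point): tilt pivot of the thermometer head (dark blue barrel 44 mm across, lens 46 mm below the pivot), 225 mm above the bench, at the free end of the arm, 280 mm from the post's axis. Axes those of the head: it measures along its own -z, y is the tilt axis, x points towards the post when it hangs straight. It is on target when the line from the pivot along -z passes through the spot.
- boom (a joint): swing of the horizontal aluminium arm about the post: 0 when it points along the stand's -x, positive anticlockwise seen from above, -1.25 to 1.25 rad. Friction-held: about 0.5 N m. The arm is 18 mm wide, its top 235 mm above the bench.
- head (a joint): tilt of the thermometer head: 0 when it looks straight down, positive when it looks outward, away from the post (the yellow handle then leans towards the post), -0.8 to 0.8 rad. Friction-held: about 0.3 N m.
- stand: fixed bench stand of the thermometer: round grey base 120 mm across, steel post 18 mm across, 245 mm high. Origin on the post's axis on the bench, z up.
- tray: fixed aluminium tray for the lid, 130 mm (its x) by 250 mm (its y), inside 124 by 244 mm, floor 3 mm and rim 12 mm above the bench. Origin: centre of its underside.
- cartons: bystander: stack of three flat cartons, mint green and pink, 130 mm (x) by 214 mm (y), 83 mm high. Origin: centre of its underside.
- wipes: bystander: white pot of wipes with a blue cap, 66 mm across, 140 mm high, standing close beside the box. Origin: centre of its underside.
- probe: bystander: white pen thermometer lying on the bench, 170 mm long along its y, 22 mm wide, 18 mm high. Origin on its underside.
Not all that is in view belongs to the job. Leave any red look-alike of the lid alone.

How it is judged:
By the outcome, as a careful person would: the job done as asked, in the order asked, and still so for the second after the job is handed in, with the robot touching nothing.
It also fails if it takes over 72 s, if anything falls off the work surface, if the arm or the gripper's body presses on something with over 40 N, if the wrist force passes 120 N, or if a joint passes its speed limit or range.

### The arm

A 6-joint arm with a two-finger parallel gripper is mounted at the origin on the work surface. World frame = base frame: x ahead of the robot, y to its left, z up, the work surface at z = 0. Lengths are in m, angles in degrees, forces in N, time in s.
With the tool pointing down it reaches from about 0.375 to 0.9 m from the base axis. Payload 3.1 kg.
Tool frame: the origin (TCP) lies midway between the tips of the shut fingers; the grasp point (between the pads) lies 19 mm behind it; x points along the fingers, y is the direction in which the jaws open and shut, and the axes are right-handed (so a half turn about x gives the same grasp; the last joint's range is limited). The gripper opens to 85 mm and grips with 20 to 120 N. Pads are 22 mm wide; open, the fingers measure 114 mm over their backs; the gripper's body (76 mm by 85 mm) begins 54 mm behind the grasp point. The pads swing forward as they close: fully open they stand 13 mm farther back than shut.
Start: joints at [65.346, 30.224, 82.088, -0, 67.689, -10.227], TCP at [0.156, 0.605, 0.231] pointing down, gripper open.
Joint ranges: [-176.69, 176.69], [-43.24, 126.21], [12.49, 139.97], [-82, 262], [0, 151.66], [-163.58, 163.58]. Speed limits (degrees/s): [159.86, 159.86, 180, 180, 180, 180].

### API

Orientations are given as [roll, pitch, yaw] about the fixed x, y, z axes, in that order (R = Rz(yaw) Ry(pitch) Rx(roll)).
In Python, from cell import ctrl, read_camera, camera_info gives the robot as it stands.
- The arm moves only by the tool jog_arm, never from a script. Its argument "targets" is text: rows parted by semicolons, each of 7 numbers parted by spaces: the shift along the tool's x, y, z in m, then the turn, a rotation vector about the tool's x, y, z in degrees, then the opening, from 0 (shut) to 1 (fully open). In form: dx dy dz wx wy wz fingers; .... A call has 1 to 5 rows; each row is the pose to reach, as a shift and turn from the pose commanded when the call began, along the tool's axes at that moment; what a row does not reach only later rows make up. A row lasts 1/10 s, in which the tool goes at most 50 mm and 8.59 degrees, less where a joint would pass 70% of its speed; a pose out of reach is approached as far as the arm can. A call with a gripper value outside its range is refused whole. The fingers move at their own pace and stop on an object; "squeeze" is the grip in N (left out, the last holds). Time passes only in rows, so rows that repeat a pose let the fingers close. It gives the time, the measured TCP pose, the force and the opening at its end, in the units of the state.
- ctrl.get_obs(): the state, without advancing time (a new reading comes with each control period).
- read_camera(name): name is "side" or "top" or "wrist"; returns (picture, depth): 400x640x3 uint8, blue, green, red; 400x640 float32, m along the optical axis (not along the pixel's ray), 0 where there is no reading.
- camera_info(name): a dict with "fov_y" (degrees; the focal length in pixels is half the picture's height over the tangent of half this angle, whatever the lens; pixels are square), "cx", "cy" (the principal point, pixels), "origin" and "rotation" of the camera in the world. Camera axes: x right, y up, looking along -z (the intrinsics and any distortion apply to the point x, -y, -z); pixel columns grow to the right and rows downward; lengths in m; the calibration is good to about 2 mm. A picture is of the moment at which its call begins: read the wrist's pose just before it. camera_info takes no time and is no camera call; for the wrist camera it gives the pose at the moment of the call.
- ctrl.hand_in(): hands the job in, once; it reports no verdict.
The state is a dict: "t": time; "qpos": joint angles; "joint_vel": joint speeds; "tau": joint torques, N m; "eef_pos": TCP position; "ee_rot": TCP orientation; "contact_force": force on the tool from outside, world axes, zero at the start; "wrist_torque": the same for the moment, N m; "finger_gap": finger opening in m.
Only numpy, scipy, OpenCV 4.12 (cv2) and the standard library are available. Lean on these libraries where they do the work, as an engineer would, in place of code of your own. Each camera call takes 0.05 s, during which the arm holds its last target.

## Working session

There is one attempt and no reset: what is moved stays moved. The work goes in short steps, Python scripts to look and compute and a tool call to move; the robot and the scene stay as the last step left them, time stands still between calls to the robot, and variables do not carry over. Pictures are saved under pics/ and viewed, and the job is handed in when it is done.

Besides the shell and the picture viewer there is one more tool, called after "Call:" by a JSON object that holds its "api" and its "payload". jog_arm: Moves the arm, as the interface text tells. Its arguments: {"type":"object","properties":{"targets":{"type":"string"},"squeeze":{"type":"number"}},"required":["targets"]}

```bash
ls; mkdir -p pics; cat > look.py <<'E'
import cv2,numpy as np
from cell import ctrl,read_camera,camera_info
E
python3 - <<'E'
from look import *
o=ctrl.get_obs();print({k:np.round(v,3) for k,v in o.items()})
for n in ("side","top","wrist"):
    i=camera_info(n);print(n,i)
    p,d=read_camera(n);cv2.imwrite(f"pics/{n}0.png",p);np.save(f"pics/{n}0.npy",d)
E
```

```text
pics
{'t': np.float64(0.0), 'qpos': array([ 65.346,  30.279,  82.158,  -0.   ,  67.687, -10.228]), 'joint_vel': array([-0.012, -0.012, -0.019,  0.097,  0.073,  0.063]), 'tau': array([ 1.0000e-03, -4.4235e+01, -1.7802e+01, -0.0000e+00,  8.0000e-03,
        0.0000e+00]), 'eef_pos': array([0.155, 0.605, 0.23 ]), 'ee_rot': array([-100.103,   89.875, -114.529]), 'contact_force': array([ 0.479,  1.379, -0.687]), 'wrist_torque': array([ 0.027, -0.05 , -0.027]), 'finger_gap': np.float64(0.085)}
side {'fov_y': 53.88851098746857, 'cx': 319.12395926294306, 'cy': 194.3157304418295, 'origin': array([ 0.29988384, -0.86227811,  0.86587395]), 'rotation': array([ 53.49779541,  -0.4046271 , -14.75079041])}
top {'fov_y': 48.63208332658286, 'cx': 319.7501201763773, 'cy': 206.63987843562245, 'origin': array([ 0.32949073, -0.03507249,  1.55046129]), 'rotation': array([  8.1399455 ,   1.21761322, -91.50944784])}
wrist {'fov_y': 67.84751481847208, 'cx': 318.3224212434151, 'cy': 201.93103047946857, 'origin': array([0.07639585, 0.62764146, 0.37222391]), 'rotation': array([-18.68336115,   0.17274288,  75.65041556])}
```

View pics/side0.png

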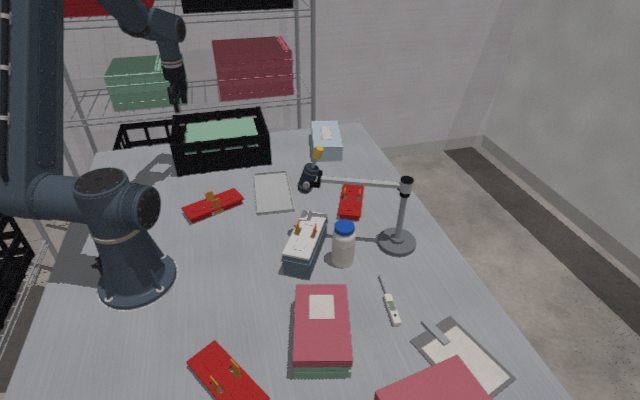

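View pics/top0.png

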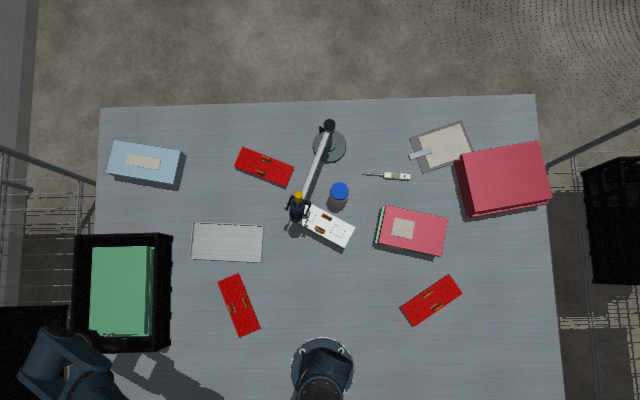

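View pics/wrist0.png

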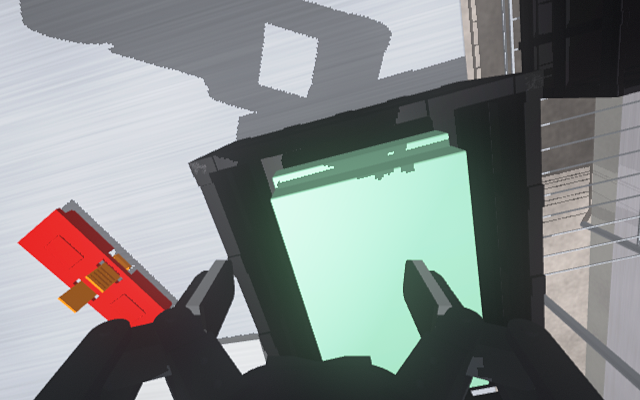

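```bash
cat > look.py <<'E'
import cv2,numpy as np
from scipy.spatial.transform import Rotation as Rn
from cell import ctrl,read_camera,camera_info
def cam(n,i=None):
    i=i or camera_info(n); f=200/np.tan(np.radians(i["fov_y"]/2))
    return dict(f=f,cx=i["cx"],cy=i["cy"],o=np.array(i["origin"]),R=Rn.from_euler('xyz',i["rotation"],degrees=True).as_matrix())
def rays(c,uv):
    uv=np.atleast_2d(uv).astype(float)
    d=np.c_[(uv[:,0]-c["cx"])/c["f"],-(uv[:,1]-c["cy"])/c["f"],-np.ones(len(uv))]
    return d@c["R"].T
def onplane(c,uv,z):
    r=rays(c,uv); return c["o"]+r*((z-c["o"][2])/r[:,2])[:,None]
def cloud(c,d):
    v,u=np.mgrid[0:400,0:640]; r=rays(c,np.c_[u.ravel(),v.ravel()])
    return (c["o"]+r*d.ravel()[:,None]).reshape(400,640,3)
def proj(c,P):
    q=(np.atleast_2d(P)-c["o"])@c["R"]; return np.c_[c["cx"]+c["f"]*q[:,0]/-q[:,2],c["cy"]-c["f"]*q[:,1]/-q[:,2]]
def shot(n,name):
    c=cam(n);p,d=read_camera(n);cv2.imwrite(f"pics/{name}.png",p);np.save(f"pics/{name}.npy",d);return c,p,d,cloud(c,d)
E
python3 - <<'E'
from look import *
for n in ("side","top"):
    c=cam(n);p=cv2.imread(f"pics/{n}0.png");d=np.load(f"pics/{n}0.npy");X=cloud(c,d)
    pts={"top":dict(lid=(340,232),tray=(228,240),cap=(340,190),cartons=(420,232),post=(329,125),bench=(300,320),boom=(315,170),yellow=(298,197)),
         "side":dict(lid=(310,245),tray=(272,190),cap=(344,228),cartons=(322,340),post=(407,183),bench=(250,300),boom=(360,183),yellow=(318,152))}[n]
    for k,(u,v) in pts.items(): print(n,k,np.round(X[v,u],4))
    x0,y0,w,h={"top":(280,100,110,160),"side":(270,130,160,150)}[n]
    cv2.imwrite(f"pics/{n}0c.png",cv2.resize(p[y0:y0+h,x0:x0+w],None,fx={"top":3.7,"side":4}[n],fy={"top":3.7,"side":4}[n],interpolation=cv2.INTER_CUBIC))
E
```

```text
side lid [ 0.4858 -0.0765  0.0905]
side tray [0.4393 0.3373 0.    ]
side cap [ 0.5809 -0.0862  0.1417]
side cartons [ 0.442  -0.3694  0.0816]
side post [ 0.7645 -0.065   0.2482]
side bench [ 0.2995 -0.1506 -0.0016]
side boom [ 0.6491 -0.0084  0.2297]
side yellow [0.537  0.0352 0.322 ]
top lid [ 0.4528 -0.0742  0.0882]
top tray [0.4425 0.316  0.008 ]
top cap [ 0.5846 -0.0774  0.1391]
top cartons [ 0.4462 -0.3397  0.0776]
top post [ 0.7679 -0.0472  0.2461]
top bench [ 0.1628  0.0698 -0.0004]
top boom [ 6.34e-01 -3.00e-04  2.23e-01]
top yellow [0.5336 0.0463 0.3309]
```

View pics/top0c.png

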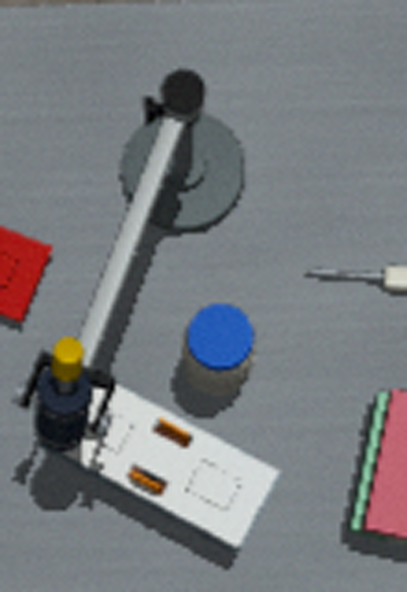

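View pics/side0c.png

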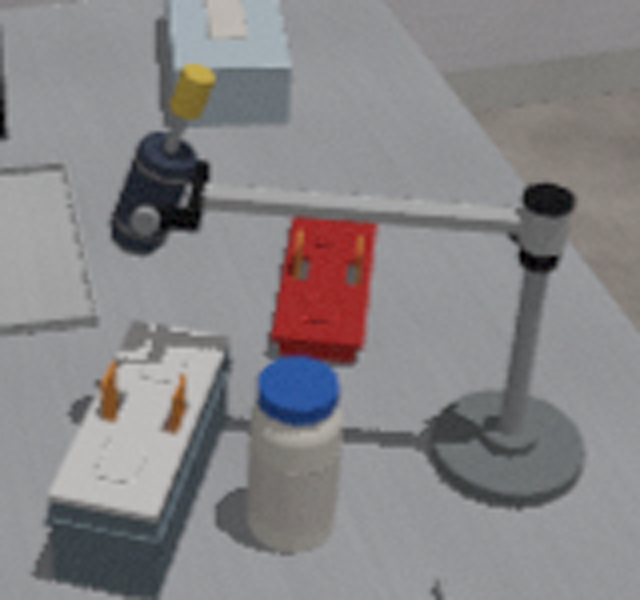

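```bash
python3 - <<'E'
from look import *
for n in ("side","top"):
    c=cam(n);p=cv2.imread(f"pics/{n}0.png");d=np.load(f"pics/{n}0.npy");X=cloud(c,d)
    h=cv2.cvtColor(p,cv2.COLOR_BGR2HSV)
    for nm,lo,hi in (("orange",(8,150,80),(20,255,255)),("yellow",(21,150,80),(32,255,255)),("blue",(105,180,80),(125,255,255)),("navy",(100,60,15),(130,255,75))):
        m=cv2.inRange(h,lo,hi); k,l,s,ce=cv2.connectedComponentsWithStats(m)
        for i in range(1,k):
            if s[i,4]>12:
                q=X[l==i]; print(n,nm,s[i],ce[i].round(1),np.median(q,0).round(3),q[:,2].max().round(3))
    # white lid
    m=cv2.inRange(h,(0,0,150),(180,40,255)); k,l,s,ce=cv2.connectedComponentsWithStats(m)
    for i in range(1,k):
        if s[i,4]>150:
            q=X[l==i];print(n,"white",s[i],ce[i].round(1),np.median(q,0).round(3))
E
```

```text
side orange [343 188   3  11  17] [344.  192.6] [0.677 0.196 0.035] 0.061
side orange [206 191  15  18 131] [212.4 199.7] [0.224 0.284 0.041] 0.059
side orange [214 209   7   5  19] [217.1 210.8] [0.234 0.245 0.01 ] 0.023
side orange [296 223   3  11  28] [296.9 228.7] [ 0.463 -0.012  0.099] 0.12
side orange [313 225   3  12  22] [314.1 231. ] [ 0.506 -0.042  0.106] 0.119
side orange [230 359  12  19 101] [235.4 368.4] [ 0.246 -0.362  0.038] 0.059
side orange [210 376  11  18  82] [214.9 384.4] [ 0.201 -0.389  0.041] 0.06
side yellow [313 146  10  13  78] [317.1 152.6] [0.535 0.04  0.318] 0.331
side blue [335 220  19  16 183] [343.8 227. ] [ 0.582 -0.081  0.141] 0.144
side navy [  24    0   39  170 2498] [44.6 82.8] [-0.1    0.192  0.515] 0.866
side navy [99  0 10  9 23] [104.1   3.6] [0.039 0.391 0.649] 0.658
side navy [109   5   5  11  19] [110.8  10.3] [0.048 0.405 0.628] 0.866
side navy [131   4  10   9  33] [134.9   8.1] [0.111 0.396 0.631] 0.866
side navy [139   6   8  11  22] [142.   11.4] [0.124 0.423 0.616] 0.63
side navy [113   8  13  10  43] [118.4  12.2] [0.065 0.4   0.62
[... 5307 characters left out ...]
 339  19   3  23] [323.6 339.6] [ 0.1   -0.014  0.014] 1.55
top navy [302 341  11   7  13] [307.1 343.3] [0.088 0.047 0.014] 0.018
top navy [ 292  347   61   53 1459] [322.6 369.8] [ 0.058 -0.011  0.317] 1.55
top navy [321 346  17   7  28] [329.4 348.6] [ 0.071 -0.027  0.016] 0.265
top white [ 409  124   62   44 1462] [442.6 145.4] [ 0.759 -0.454  0.005]
top white [302 132  27  67 314] [314.3 163.8] [0.65  0.002 0.233]
top white [125 153  37  17 412] [142.5 160.9] [0.719 0.598 0.071]
top white [ 306  204   50   44 1028] [330. 226.] [ 0.473 -0.045  0.087]
top white [391 218  24  21 358] [402.7 227.8] [ 0.461 -0.282  0.083]
top white [ 192  223   71   39 2416] [227.4 242.2] [0.434 0.317 0.004]
```

```bash
cat >> look.py <<'E'
def tool():
    o=ctrl.get_obs(); return np.array(o["eef_pos"]),Rn.from_euler('xyz',o["ee_rot"],degrees=True).as_matrix(),o
def Rtool(zdeg,tilt=0):
    """tool x down, tool z horizontal at heading zdeg; tilt>0 leans body toward +/-: rotation about tool y"""
    x=np.array([0,0,-1.]);a=np.radians(zdeg);z=np.array([np.cos(a),np.sin(a),0]);y=np.cross(z,x)
    return np.c_[x,y,z]@Rn.from_euler('y',tilt,degrees=True).as_matrix()
def rel(P,R):
    p,Rc,_=tool(); s=Rc.T@(np.array(P)-p); w=Rn.from_matrix(Rc.T@R).as_rotvec(degrees=True)
    print("rel",s.round(4),w.round(2)); return s,w
E
python3 - <<'E'
from look import *
p,R,o=tool();print(R.round(3));c=cam("wrist");print("cam in tool",(R.T@(c["o"]-p)).round(4));print((R.T@c["R"]).round(3))
print(np.degrees(np.arctan2(R[1,2],R[0,2])))
rel([.42,.3,.45],R)
rel([.42,.3,.45],Rtool(200)); rel([.42,.3,.45],Rtool(20))
E
```

```text
[[-0.001  0.249  0.968]
 [-0.002  0.968 -0.249]
 [-1.    -0.002 -0.   ]]
cam in tool [-0.1418  0.0023 -0.0823]
[[ 0.001  0.321 -0.947]
 [ 1.    -0.002  0.001]
 [-0.001 -0.947 -0.321]]
-14.426990487392827
rel [-0.2192 -0.2296  0.3321] [0. 0. 0.]
rel [-0.2192 -0.2296  0.3321] [1.4557e+02 1.2000e-01 6.0000e-02]
rel [-0.2192 -0.2296  0.3321] [-34.43  -0.04   0.09]
```

Call:
{"api": "jog_arm", "payload": {"targets": "-0.05 0 0 -8 0 0 1; -0.1 0 0 -16 0 0 1; -0.15 0 0 -24 0 0 1; -0.2 -0.02 0.03 -32 0 0 1; -0.22 -0.05 0.07 -35 0 0 1"}}

```text
t: 0.65
eef_pos: [0.2031, 0.5505, 0.4487]
ee_rot: [41.8, 89.6, 62.8]
contact_force: [1.2, 0.0, -0.3]
finger_gap: 0.0853
```

```bash
python3 - <<'E'
from look import *
p,R,o=tool();print(p,o["qpos"],o["t"])
rel([.42,.2,.44],Rtool(60)); rel([.42,-.08,.42],Rtool(60))
E
```

```text
[0.20306225 0.55050085 0.44867854] [ 5.88341025e+01  1.74336690e+01  6.90438211e+01  2.69247663e-02
  9.31361491e+01 -5.21588736e+01] 0.65
rel [ 0.0072 -0.405   0.0769] [-39.01   0.37  -0.15]
rel [ 0.0256 -0.6665 -0.0235] [-39.01   0.37  -0.15]
```

Call:
{"api": "jog_arm", "payload": {"targets": "0 -0.2 0.04 -20 0 0 1; 0 -0.2 0.04 -20 0 0 1; 0 -0.2 0.04 -20 0 0 1; 0 -0.2 0.04 -20 0 0 1; 0 -0.25 0.04 -39 0 0 1"}}

```text
t: 1.15
eef_pos: [0.3235, 0.3425, 0.4446]
ee_rot: [-116.9, 90.0, -68.8]
contact_force: [0.4, -0.4, -0.3]
finger_gap: 0.0857
```

Call:
{"api": "jog_arm", "payload": {"targets": "0.02 -0.45 -0.06 -20 0 0 1; 0.02 -0.45 -0.06 -20 0 0 1; 0.02 -0.45 -0.06 -20 0 0 1; 0.02 -0.45 -0.06 -20 0 0 1; 0.02 -0.45 -0.06 -20 0 0 1"}}

```text
t: 1.65
eef_pos: [0.4761, 0.1637, 0.4344]
ee_rot: [59.9, 90.0, 127.9]
contact_force: [0.6, -0.1, 0.7]
finger_gap: 0.0856
```

```bash
python3 - <<'E'
from look import *
p,R,o=tool();print(p,o["qpos"],o["t"])
rel([.42,-.08,.42],Rtool(60))
E
```

```text
[0.47609405 0.16371362 0.43435202] [ 6.22923291e+00  9.97671381e+00  8.12200899e+01  1.69351369e-02
  8.88136420e+01 -1.51774415e+02] 1.65
rel [ 0.0143 -0.0393 -0.247 ] [ 8.    0.01 -0.02]
```

```bash
python3 - <<'E'
from look import *
rel([.43,-.07,.42],Rtool(45))
E
```

```text
rel [ 0.0143 -0.0448 -0.234 ] [ 2.3e+01  1.0e-02 -2.0e-02]
```

Call:
{"api": "jog_arm", "payload": {"targets": "0.01 -0.045 -0.05 8 0 0 1; 0.014 -0.045 -0.1 16 0 0 1; 0.014 -0.045 -0.15 23 0 0 1; 0.014 -0.045 -0.2 23 0 0 1; 0.014 -0.045 -0.234 23 0 0 1"}}

```text
t: 2.15
eef_pos: [0.4283, -0.07, 0.4201]
ee_rot: [126.4, 90.0, 171.4]
contact_force: [0.3, -1.1, -0.4]
finger_gap: 0.0853
```

Call:
{"api": "jog_arm", "payload": {"targets": "0 0 0 0 0 0 1; 0 0 0 0 0 0 1"}}

```text
t: 2.35
eef_pos: [0.4291, -0.0693, 0.4204]
ee_rot: [52.2, 90.0, 97.0]
contact_force: [0.4, -0.2, -0.6]
finger_gap: 0.0858
```

```bash
python3 - <<'E'
from look import *
p,R,o=tool();print(p,o["qpos"],o["t"])
shot("wrist","w1")
E
```

```text
[ 0.4290776  -0.06925769  0.42044251] [-2.39920169e+01  3.75267531e+00  9.06446635e+01  3.73772375e-02
  8.56250650e+01 -1.58792984e+02] 2.35
```

View pics/w1.png

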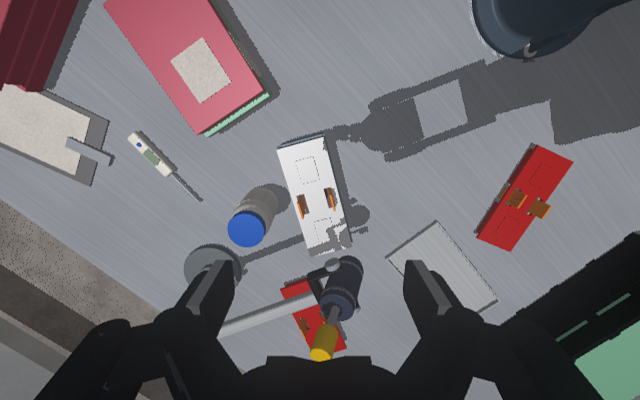

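```bash
python3 - <<'E'
from look import *
p,R,o=tool()
c=cam("wrist");im=cv2.imread("pics/w1.png");d=np.load("pics/w1.npy");X=cloud(c,d)
cv2.imwrite("pics/w1c.png",cv2.resize(im[120:380,200:420],None,fx=2.3,fy=2.3,interpolation=cv2.INTER_CUBIC))
h=cv2.cvtColor(im,cv2.COLOR_BGR2HSV)
def lidbox(X,h,z0=0.086):
    m=((abs(X[...,2]-z0)<.008)&(abs(X[...,0]-.484)<.15)&(abs(X[...,1]+.023)<.15)&(h[...,1]<40)&(h[...,2]>110)).astype(np.uint8)
    return m
for n,cc,XX,hh in (("wrist",c,X,h),)+tuple((n,cam(n),cloud(cam(n),np.load(f"pics/{n}0.npy")),cv2.cvtColor(cv2.imread(f"pics/{n}0.png"),cv2.COLOR_BGR2HSV)) for n in ("top","side")):
    m=lidbox(XX,hh); k,l,s,ce=cv2.connectedComponentsWithStats(m); i=1+np.argmax(s[1:,4]);m=(l==i)
    z=np.median(XX[m][:,2]); v,u=np.nonzero(m)
    P=onplane(cc,np.c_[u,v],0.086)[:,:2]
    r=cv2.minAreaRect((P*1000).astype(np.float32)); print(n,"plate z",z.round(4),"rect",np.round(r[0],1),np.round(r[1],1),round(r[2],2),cv2.boxPoints(r).round(0).tolist())
    mo=cv2.inRange(hh,(6,130,60),(20,255,255))>0
    mo&=(abs(XX[...,0]-.484)<.06)&(abs(XX[...,1]+.023)<.06)
    k,l,s,ce=cv2.connectedComponentsWithStats(mo.astype(np.uint8))
    for i in range(1,k):
        if s[i,4]>5:
            q=XX[l==i]; t=q[q[:,2]>q[:,2].max()-.006]; print("  tab",s[i],q.mean(0).round(4),"top",t.mean(0).round(4),q[:,2].max().round(4))
E
```

```text
wrist plate z 0.0851 rect [486.1 -15.6] [199.7  77.9] 60.26 [[403.0, -83.0], [470.0, -122.0], [569.0, 52.0], [502.0, 90.0]]
  tab [329 188   6  23  53] [ 0.4632 -0.0032  0.1037] top [ 0.463  -0.0025  0.1149] 0.117
  tab [297 199   6  20  39] [ 0.5084 -0.0304  0.1135] top [ 0.5087 -0.0294  0.1153] 0.1171
top plate z 0.0871 rect [476.5 -32.2] [166.8  78.5] 59.66 [[400.0, -84.0], [468.0, -124.0], [553.0, 20.0], [485.0, 60.0]]
  tab [323 213   8   7  27] [ 0.5065 -0.0313  0.0868] top [ 0.5071 -0.0308  0.1174] 0.1208
  tab [315 227   9   6  24] [ 0.4628 -0.0061  0.086 ] top [ 0.461  -0.0052  0.1179] 0.1199
side plate z 0.0873 rect [487.  -20.6] [207.   78.9] 59.57 [[401.0, -90.0], [469.0, -130.0], [573.0, 49.0], [505.0, 89.0]]
  tab [295 221   4  14  32] [ 0.4625 -0.0108  0.1019] top [ 0.4621 -0.0102  0.1181] 0.12
  tab [313 224   3  14  27] [ 0.5069 -0.0389  0.1073] top [ 0.5087 -0.0355  0.1169] 0.1191
```

View pics/w1c.png

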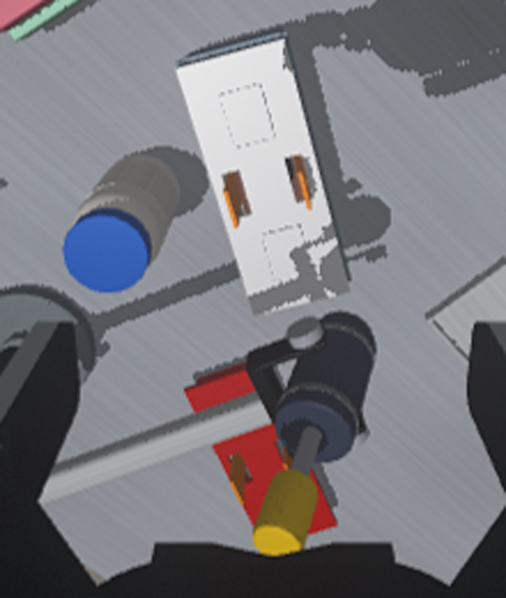

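```bash
python3 - <<'E'
from look import *
C0=np.array([.486,-.017,0]);a=np.radians(60);ey=np.array([np.cos(a),np.sin(a),0]);ex=np.array([np.sin(a),-np.cos(a),0])
B=np.c_[ex,ey,[0,0,1]]
allq=[]
for n,f in (("top","top0"),("side","side0"),("wrist","w1")):
    c=cam(n);im=cv2.imread(f"pics/{f}.png");X=cloud(c,np.load(f"pics/{f}.npy"))
    q=(X.reshape(-1,3)-C0)@B
    ok=(abs(q[:,0])<.075)&(q[:,1]>.01)&(q[:,1]<.16)&(q[:,2]>.14)&(q[:,2]<.35)
    q=q[ok]; allq.append(q)
    for lo in np.arange(.15,.35,.02):
        s=q[(q[:,2]>=lo)&(q[:,2]<lo+.02)]
        if len(s)>3: print(n,lo.round(2),len(s),s.min(0).round(3)[:2],s.max(0).round(3)[:2])
    h=cv2.cvtColor(im,cv2.COLOR_BGR2HSV);m=cv2.inRange(h,(21,120,60),(34,255,255))>0
    m=(m.ravel()&ok) if False else m.ravel()&(abs(X.reshape(-1,3)-[.535,.045,.31])<.06).all(1)
    Y=X.reshape(-1,3)[m];print(n,"yellow",Y.mean(0).round(4),Y.min(0).round(3),Y.max(0).round(3))
    # post
    P=X.reshape(-1,3);k=(abs(P[:,0]-.768)<.06)&(abs(P[:,1]+.05)<.06)&(P[:,2]>.1)&(P[:,2]<.27)
    P=P[k]; 
    if len(P): print("post top",P[P[:,2]>.24].mean(0).round(4),P[P[:,2]>.24].min(0).round(3),P[P[:,2]>.24].max(0).round(3))
E
```

```text
top 0.19 33 [-0.047  0.056] [-0.015  0.095]
top 0.21 78 [-0.044  0.039] [0.074 0.117]
top 0.23 221 [-0.037  0.038] [0.074 0.118]
top 0.25 144 [-0.032  0.058] [0.012 0.102]
top 0.27 21 [-0.026  0.065] [-0.001  0.095]
top 0.29 10 [-0.003  0.07 ] [0.009 0.088]
top 0.31 56 [-0.001  0.071] [0.027 0.095]
top 0.33 20 [0.004 0.075] [0.022 0.093]
top yellow [0.5363 0.0478 0.3229] [0.523 0.035 0.3  ] [0.551 0.059 0.335]
post top [ 0.77   -0.0466  0.2475] [ 0.751 -0.063  0.24 ] [ 0.788 -0.029  0.254]
side 0.17 22 [-0.042  0.056] [-0.003  0.073]
side 0.19 61 [-0.043  0.053] [-0.     0.074]
side 0.21 157 [-0.039  0.036] [0.074 0.109]
side 0.23 251 [-0.034  0.036] [0.074 0.115]
side 0.25 149 [-0.028  0.057] [0.018 0.098]
side 0.27 25 [-0.021  0.072] [0.01  0.083]
side 0.29 34 [0.002 0.069] [0.025 0.082]
side 0.31 72 [0.004 0.07 ] [0.029 0.093]
side 0.33 8 [0.011 0.072] [0.019 0.088]
side yellow [0.5369 0.0407 0.3182] [0.525 0.033 0.301] [0.551 0.056 0.331]
post top [ 0.7712 -0.0499  0.2474] [ 0.754 -0.066  0.24 ] [ 0.792 -0.03   0.251]
wrist 0.17 36 [-0.047  0.059] [-0.019  0.078]
wrist 0.19 208 [-0.048  0.058] [-0.019  0.093]
wrist 0.21 777 [-0.043  0.04 ] [0.075 0.12 ]
wrist 0.23 1141 [-0.037  0.041] [0.075 0.122]
wrist 0.25 952 [-0.031  0.061] [0.016 0.105]
wrist 0.27 124 [-0.006  0.078] [0.008 0.086]
wrist 0.29 215 [-0.004  0.073] [0.022 0.09 ]
wrist 0.31 566 [-0.001  0.073] [0.027 0.093]
wrist yellow [0.535  0.0466 0.3176] [0.524 0.038 0.297] [0.554 0.059 0.33 ]
```

Call:
{"api": "jog_arm", "payload": {"targets": "0 0 0 8.5 0 0 0.9; 0 0 0 17 0 0 0.9; 0 0 0 25.5 0 0 0.9; 0 0 0 34 0 0 0.9; 0 0 0 42 0 0 0.9"}}

```text
t: 2.9
eef_pos: [0.43, -0.0663, 0.4204]
ee_rot: [101.3, 90.0, 104.2]
contact_force: [-0.2, 0.2, -0.9]
finger_gap: 0.077
```

Call:
{"api": "jog_arm", "payload": {"targets": "0 0 0 8.5 0 0 0.9; 0 0 0 17 0 0 0.9; 0 0 0 25.5 0 0 0.9; 0 0 0 34 0 0 0.9; 0 0 0 42 0 0 0.9"}}

```text
t: 3.4
eef_pos: [0.43, -0.0663, 0.4204]
ee_rot: [146.3, 90.0, 107.2]
contact_force: [0.2, -0.3, 0.5]
finger_gap: 0.0768
```

Call:
{"api": "jog_arm", "payload": {"targets": "0 0 0 8.5 0 0 0.9; 0 0 0 17 0 0 0.9; 0 0 0 25.5 0 0 0.9; 0 0 0 34 0 0 0.9; 0 0 0 42 0 0 0.9"}}

```text
t: 3.9
eef_pos: [0.43, -0.0663, 0.4204]
ee_rot: [-171.6, 90.0, 107.3]
contact_force: [-0.4, -0.0, 0.5]
finger_gap: 0.0767
```

```bash
python3 - <<'E'
from look import *
p,R,o=tool();print(p,o["qpos"].round(1),o["t"],np.degrees(np.arctan2(R[1,2],R[0,2])))
T=Rtool(-120,30);G=np.array([.486,-.017,.106])
rel(G-.133*T[:,0],T); rel(G-.133*T[:,0]+[0,0,.1],T)
E
```

```text
[ 0.42998577 -0.06628727  0.42041538] [-23.6   3.8  90.6   0.   85.6 -32.5] 3.9 -81.1028809011426
rel [0.1992 0.0212 0.0119] [37.98 28.79 10.2 ]
rel [0.0992 0.0212 0.0118] [37.98 28.79 10.2 ]
```

Call:
{"api": "jog_arm", "payload": {"targets": "0.05 0.02 0.01 15 11.5 4 0.9; 0.1 0.021 0.012 15 11.5 4 0.9; 0.1 0.021 0.012 30 23 8 0.9; 0.1 0.021 0.012 38 28.8 10.2 0.9; 0.1 0.021 0.012 38 28.8 10.2 0.9"}}

```text
t: 4.4
eef_pos: [0.4531, -0.0753, 0.3202]
ee_rot: [177.8, 63.2, 62.7]
contact_force: [0.7, -0.0, -0.5]
finger_gap: 0.0768
```

Call:
{"api": "jog_arm", "payload": {"targets": "0 0 0 0 0 0 0.9; 0 0 0 0 0 0 0.9; 0 0 0 0 0 0 0.9"}}

```text
t: 4.7
eef_pos: [0.4527, -0.076, 0.321]
ee_rot: [177.4, 63.5, 62.6]
contact_force: [0.4, -0.2, 0.1]
finger_gap: 0.077
```

```bash
python3 - <<'E'
from look import *
p,R,o=tool();print(p,o["qpos"].round(1),o["t"])
T=Rtool(-120,30);G=np.array([.486,-.017,.106])
rel(G-.133*T[:,0],T)
E
```

```text
[ 0.45272517 -0.07601254  0.32096223] [-41.   11.  103.2  26.8  74.2 -25.5] 4.7
rel [ 0.0899 -0.0026  0.0433] [4.86 3.48 1.29]
```

Call:
{"api": "jog_arm", "payload": {"targets": "0.045 -0.0013 0.0215 4.9 3.5 1.3 0.9; 0.09 -0.0026 0.0433 4.9 3.5 1.3 0.9; 0.09 -0.0026 0.0433 4.9 3.5 1.3 0.9; 0.09 -0.0026 0.0433 4.9 3.5 1.3 0.9"}}

```text
t: 5.1
eef_pos: [0.4527, -0.0746, 0.2212]
ee_rot: [-179.7, 59.9, 60.1]
contact_force: [-1.0, -0.9, -0.2]
finger_gap: 0.077
```

```bash
python3 - <<'E'
from look import *
p,R,o=tool();print(p,o["qpos"].round(1),o["t"])
T=Rtool(-120,30);G=np.array([.486,-.017,.106])
rel(G-.133*T[:,0],T); rel(G-.04*T[:,0],T)
shot("wrist","w2");shot("side","s2")
E
```

```text
[ 0.45272149 -0.07459711  0.22120991] [-43.3  20.2 112.2  34.3  60.2 -33.8] 5.1
rel [ 0.  0. -0.] [-0.21 -0.13  0.06]
rel [0.093  0.0001 0.0002] [-0.21 -0.13  0.06]
```

View pics/w2.png

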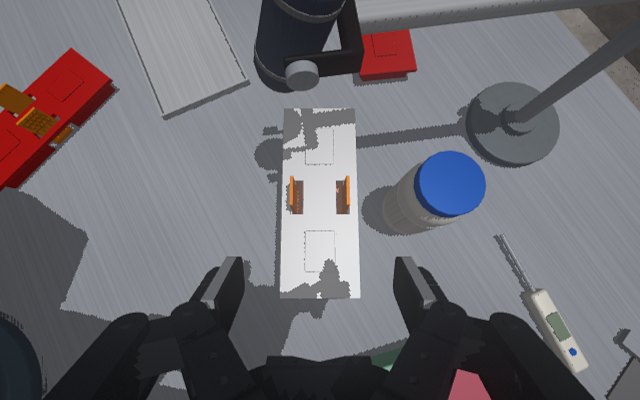

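View pics/s2.png

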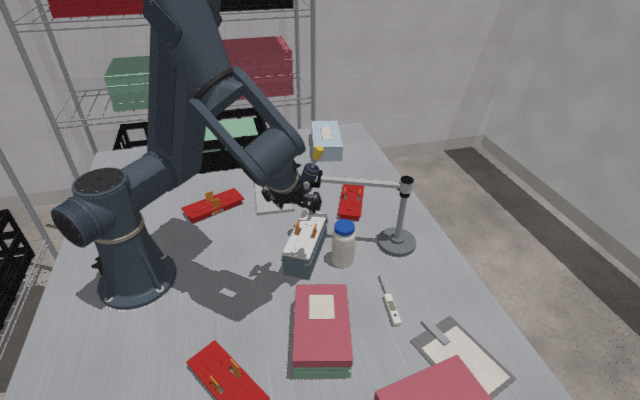

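```bash
python3 - <<'E'
from look import *
p,R,o=tool();c=cam("wrist");im=cv2.imread("pics/w2.png");X=cloud(c,np.load("pics/w2.npy"))
h=cv2.cvtColor(im,cv2.COLOR_BGR2HSV)
m=((abs(X[...,2]-.086)<.006)&(abs(X[...,0]-.486)<.12)&(abs(X[...,1]+.017)<.12)&(h[...,1]<60)).astype(np.uint8)
k,l,s,ce=cv2.connectedComponentsWithStats(m);i=1+np.argmax(s[1:,4]);v,u=np.nonzero(l==i);print("z",np.median(X[l==i][:,2]))
r=cv2.minAreaRect((onplane(c,np.c_[u,v],.086)[:,:2]*1000).astype(np.float32));print(r)
mo=cv2.inRange(h,(6,130,60),(22,255,255))>0; mo&=(abs(X[...,0]-.486)<.06)&(abs(X[...,1]+.017)<.06)
k,l,s,ce=cv2.connectedComponentsWithStats(mo.astype(np.uint8));M=[]
for i in range(1,k):
    if s[i,4]>20:
        q=X[l==i];t=q[q[:,2]>.110];print(s[i],q.mean(0).round(4),t.mean(0).round(4),q[:,2].max());M.append(t.mean(0))
print(np.mean(M,0),"in tool",(R.T@(np.mean(M,0)-p)).round(4))
E
```

```text
z 0.08701810967302692
((489.03662109375, -17.613327026367188), (199.66635131835938, 78.25334167480469), 60.07504653930664)
[289 176   8  35 181] [ 0.4659 -0.0059  0.107 ] [ 0.4656 -0.0056  0.1188] 0.3868032800890136
[345 176   5  30  99] [ 0.5107 -0.0313  0.1164] [ 0.5106 -0.0317  0.1166] 0.11946650294336114
[ 0.4881024  -0.01865273  0.11771739] in tool [ 0.1245  0.0006 -0.0051]
```

Call:
{"api": "jog_arm", "payload": {"targets": "0.05 0 0 0 0 0 0.9; 0.09 0 0 0 0 0 0.9; 0.11 0 0 0 0 0 0.9; 0.13 0 0 0 0 0 0.9; 0.13 0 0 0 0 0 0.9"}}

```text
t: 5.7
eef_pos: [0.4861, -0.0183, 0.1091]
ee_rot: [179.9, 59.9, 59.8]
contact_force: [-0.4, 0.2, 1.0]
finger_gap: 0.0765
```

```bash
python3 - <<'E'
from look import *
p,R,o=tool();print(p,o["contact_force"])
T=Rtool(-120,30);G=np.array([.486,-.017,.106])
rel(G+.017*T[:,0],T)
shot("wrist","w3")
E
```

```text
[ 0.48614113 -0.01834125  0.10907916] [-0.40525332  0.20000808  1.00738702]
rel [ 0.0202 -0.0008  0.0006] [-0.09 -0.12 -0.1 ]
```

View pics/w3.png

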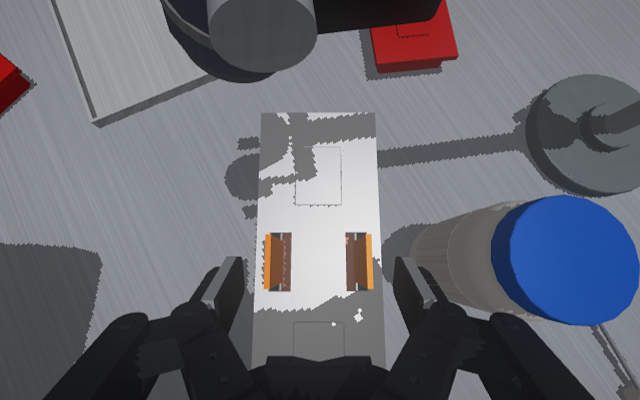

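Call:
{"api": "jog_arm", "payload": {"targets": "0.01 0 0 0 0 0 0.9; 0.019 0 0 0 0 0 0.9; 0.019 0 0 0 0 0 0.9", "squeeze": 30}}

```text
t: 6.05
eef_pos: [0.4897, -0.0105, 0.0917]
ee_rot: [-179.8, 59.9, 59.9]
contact_force: [-0.1, -0.1, 0.9]
finger_gap: 0.077
```

Call:
{"api": "jog_arm", "payload": {"targets": "0 0 0 0 0 0 0.7; 0 0 0 0 0 0 0.6; 0 0 0 0 0 0 0.4; 0 0 0 0 0 0 0.4; 0 0 0 0 0 0 0.4", "squeeze": 30}}

```text
t: 6.55
eef_pos: [0.4897, -0.0112, 0.0928]
ee_rot: [-180.0, 59.9, 59.8]
contact_force: [-2.2, -3.1, 9.9]
finger_gap: 0.0415
```

```bash
python3 - <<'E'
from look import *
p,R,o=tool();print(p,o["contact_force"],o["finger_gap"],o["t"])
shot("wrist","w4")
E
```

```text
[ 0.48969659 -0.01115309  0.09282815] [-2.21534146 -3.13340487  9.93305872] 0.04153761653776374 6.55
```

View pics/w4.png

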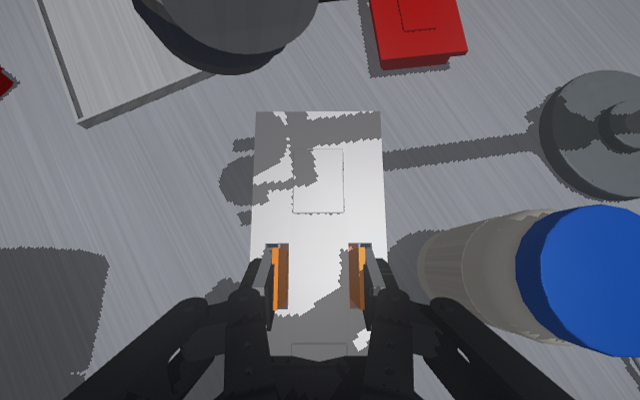

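Call:
{"api": "jog_arm", "payload": {"targets": "-0.0026 0 -0.0015 0 0 0 0.4; -0.0087 0 -0.005 0 0 0 0.4; -0.0173 0 -0.01 0 0 0 0.4; -0.026 0 -0.015 0 0 0 0.4; -0.0346 0 -0.02 0 0 0 0.4", "squeeze": 30}}

```text
t: 7.1
eef_pos: [0.4894, -0.0106, 0.1324]
ee_rot: [-179.8, 59.9, 59.9]
contact_force: [0.2, -0.4, -0.4]
finger_gap: 0.0403
```

```bash
python3 - <<'E'
from look import *
p,R,o=tool();print(p,o["contact_force"],o["finger_gap"],o["t"])
c,im,d,X=shot("wrist","w5");shot("side","s5")
rel([.445,-.09,.15],R)
E
```

```text
[ 0.48941957 -0.01063591  0.13241762] [ 0.20085007 -0.36589653 -0.4295397 ] 0.0403413330428591 7.1
rel [-0.0603  0.0008  0.0702] [ 0.09 -0.   -0.15]
```

View pics/w5.png

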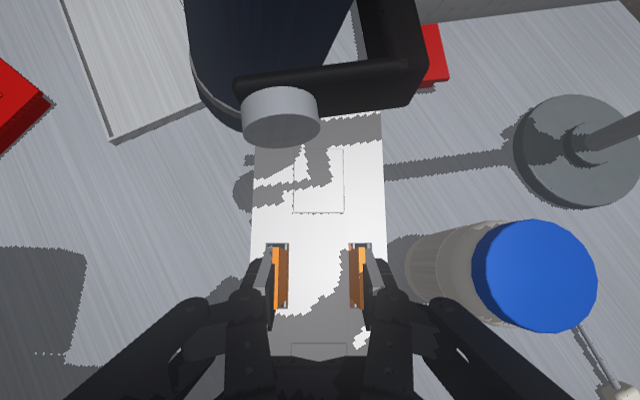

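View pics/s5.png

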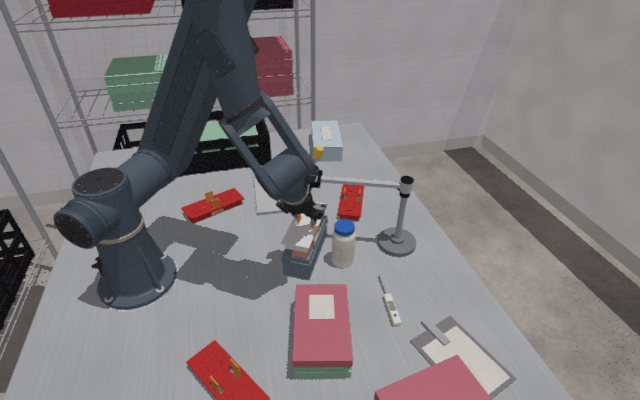

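Call:
{"api": "jog_arm", "payload": {"targets": "-0.0125 0 0.0217 0 0 0 0.4; -0.025 0 0.0433 0 0 0 0.4; -0.0375 0 0.065 0 0 0 0.4; -0.05 0 0.0866 0 0 0 0.4; -0.0673 0 0.0766 0 0 0 0.4"}}

```text
t: 7.7
eef_pos: [0.4382, -0.0996, 0.1501]
ee_rot: [-179.5, 60.0, 60.0]
contact_force: [-0.4, 0.5, -0.8]
finger_gap: 0.0407
```

```bash
python3 - <<'E'
from look import *
p,R,o=tool();print(p,o["qpos"].round(1),o["contact_force"],o["finger_gap"],o["t"])
# tray measure from top/w1/w5
for n,f in (("top","top0"),("side","side0")):
    c=cam(n);im=cv2.imread(f"pics/{f}.png");X=cloud(c,np.load(f"pics/{f}.npy"))
    h=cv2.cvtColor(im,cv2.COLOR_BGR2HSV)
    if n=="top":
        m=cv2.inRange(h,(0,0,130),(180,40,255));m[:,:150]=0
        sub=im[215:270,185:270];cv2.imwrite("pics/tray.png",cv2.resize(sub,None,fx=7,fy=7,interpolation=cv2.INTER_CUBIC))
    else: cv2.imwrite("pics/trays.png",cv2.resize(im[160:220,240:310],None,fx=8,fy=8,interpolation=cv2.INTER_CUBIC))
rel([.42,-.07,.42],R)
E
```

```text
[ 0.43823465 -0.09956261  0.15014818] [-47.1  28.3 116.   37.5  51.9 -44.3] [-0.42446847  0.50998616 -0.77422868] 0.040746950451122387 7.7
rel [-0.2254 -0.032  -0.149 ] [0. 0. 0.]
```

View pics/tray.png

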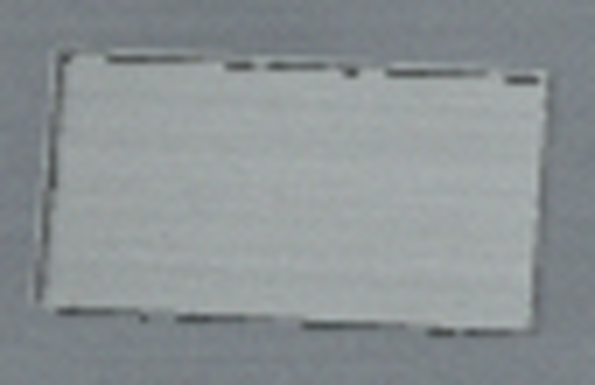

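View pics/trays.png

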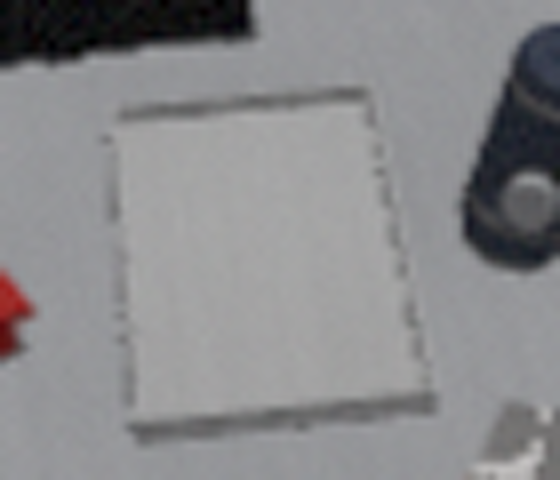

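Call:
{"api": "jog_arm", "payload": {"targets": "-0.043 0 -0.025 0 0 0 0.4; -0.087 0 -0.05 0 0 0 0.4; -0.13 0 -0.075 0 0 0 0.4; -0.173 0 -0.1 0 0 0 0.4; -0.217 0 -0.125 0 0 0 0.4"}}

```text
t: 8.2
eef_pos: [0.4384, -0.0973, 0.4032]
ee_rot: [-179.7, 60.0, 60.0]
contact_force: [1.2, -1.1, -1.9]
finger_gap: 0.0408
```

```bash
python3 - <<'E'
from look import *
p,R,o=tool();print(p,o["qpos"].round(1),o["contact_force"],o["finger_gap"],o["t"])
for n,uv in (("top",np.array([(60,55),(547,78),(530,330),(42,305)])/7+[185-.5+.07,215-.5+.07]),("side",np.array([(115,108),(370,92),(432,400),(132,432)])/8+[239.5,159.5])):
    for z in (.003,.012):
        P=onplane(cam(n),uv,z)[:,:2]; r=cv2.minAreaRect((P*1000).astype(np.float32)); print(n,z,P.mean(0).round(4),np.round(r[1],0),round(r[2],1))
c,im,d,X=shot("wrist","w6")
E
```

```text
[ 0.43844282 -0.09726927  0.40315528] [-46.8   5.6  97.4  28.7  86.9 -20.6] [ 1.20447735 -1.08981546 -1.92043766] 0.04078683035839826 8.2
top 0.003 [0.4364 0.322 ] [247. 126.] 85.7
top 0.012 [0.4358 0.3199] [246. 125.] 85.7
side 0.003 [0.4392 0.3305] [257. 130.] 84.5
side 0.012 [0.4378 0.3181] [254. 129.] 84.5
```

View pics/w6.png

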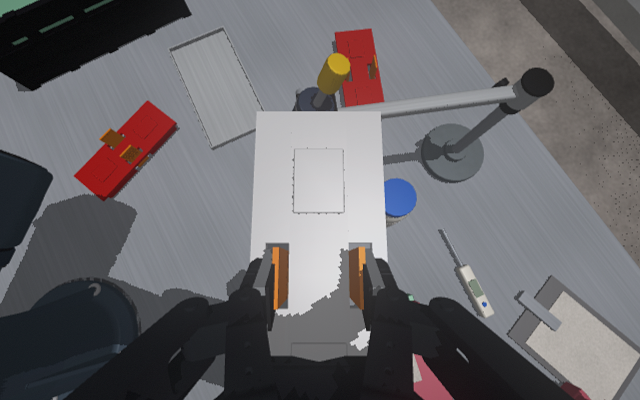

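```bash
python3 - <<'E'
from look import *
p,R,o=tool();c=cam("wrist");im=cv2.imread("pics/w6.png");X=cloud(c,np.load("pics/w6.npy"))
h=cv2.cvtColor(im,cv2.COLOR_BGR2HSV)
m=(h[...,1]<40)&(h[...,2]>120);m[:110]=0;m[240:]=0;m[:,:252]=0;m[:,388:]=0
q=X[m];z=np.median(q[:,2]);q=q[abs(q[:,2]-z)<.02]
A=np.c_[q[:,:2],np.ones(len(q))];co,*_=np.linalg.lstsq(A,q[:,2],rcond=None);print("plate z",z,"slopes deg",np.degrees(np.arctan(co[:2])),len(q))
T=R.T@(np.array([0,0,1]));print(T)
# edges in the image at row 120 and 230
for v in (125,200):
    row=np.nonzero(m[v])[0];P=onplane(c,[[row[0],v],[row[-1]+1,v]],z);print(v,row[0],row[-1],(P-p)@R, P[:,:2])
col=np.nonzero(m[:,280])[0];P=onplane(c,[[280,col[0]]],z);print(col[0],(P-p)@R)
T=Rtool(-94.5,30)
# lid_grip ~ TCP-offset G = p-.017*x
L=np.array([.437,.320,0.]); 
for zz in (.42,.16): rel(L+[0,0,zz]+.017*T[:,0],T)
E
```

```text
plate z 0.4033329563310246 slopes deg [ 0.52124812 -0.74462694] 16663
[-0.8659104   0.01404286 -0.50000197]
125 252 387 [[ 0.04874813 -0.04147712 -0.06987587]
 [ 0.05013656  0.04298705 -0.06990814]] [[ 0.4488457  -0.00504182]
 [ 0.52219023 -0.04695489]]
200 252 384 [[ 0.02508614 -0.03935284 -0.02883804]
 [ 0.02621377  0.03907561 -0.02858817]] [[ 0.4268271  -0.0470381 ]
 [ 0.49476778 -0.08623527]]
110 [[ 0.05407873 -0.02445609 -0.07862943]]
rel [ 0.1862 -0.219  -0.3168] [-21.89   0.18 -13.55]
rel [ 0.4113 -0.2227 -0.1868] [-21.89   0.18 -13.55]
```

```bash
python3 - <<'E'
from look import *
p,R,o=tool();c=cam("wrist")
for f in ("w4","w5","w6"):
    d=np.load(f"pics/{f}.npy");Xc=cloud(c,d); Xt=(Xc-p)@R
    im=cv2.imread(f"pics/{f}.png")
    for (u,v) in ((350,180),(320,225),(275,222),(320,280)):
        q=Xt[v-3:v+4,u-3:u+4].reshape(-1,3);w=np.median(q,0);print(f,(u,v),w.round(4),"height over TCP",(w@(R.T@[0,0,1])).round(4))
E
```

```text
w4 (350, 180) [ 0.0317  0.0185 -0.0393] height over TCP -0.0075
w4 (320, 225) [ 0.0181  0.0006 -0.0161] height over TCP -0.0076
w4 (275, 222) [ 0.019  -0.0255 -0.0174] height over TCP -0.0081
w4 (320, 280) [0.0026 0.0006 0.0106] height over TCP -0.0075
w5 (350, 180) [ 0.0318  0.0185 -0.0392] height over TCP -0.0077
w5 (320, 225) [ 0.0185  0.0006 -0.0158] height over TCP -0.0081
w5 (275, 222) [ 0.0193 -0.0255 -0.0173] height over TCP -0.0084
w5 (320, 280) [0.0028 0.0006 0.0109] height over TCP -0.0079
w6 (350, 180) [ 0.0319  0.0186 -0.0393] height over TCP -0.0078
w6 (320, 225) [ 0.0183  0.0006 -0.016 ] height over TCP -0.0078
w6 (275, 222) [ 0.0192 -0.0255 -0.0174] height over TCP -0.0083
w6 (320, 280) [0.0025 0.0006 0.0106] height over TCP -0.0075
```

Call:
{"api": "jog_arm", "payload": {"targets": "0.021 -0.025 -0.037 0 0 0 0.4; 0.042 -0.05 -0.073 0 0 0 0.4; 0.063 -0.075 -0.109 -4.4 0 -2.7 0.4; 0.084 -0.1 -0.145 -8.8 0 -5.4 0.4; 0.105 -0.125 -0.181 -13.2 0 -8.1 0.4"}}

```text
t: 8.75
eef_pos: [0.4358, 0.1476, 0.4009]
ee_rot: [-179.0, 59.9, 76.3]
contact_force: [1.5, -0.5, -0.3]
finger_gap: 0.0409
```

```bash
python3 - <<'E'
from look import *
p,R,o=tool();print(p,o["qpos"].round(1),o["contact_force"],o["finger_gap"],o["t"])
T=Rtool(-94.5,30);L=np.array([.437,.320,0.])
for zz in (.35,.16): rel(L+[0,0,zz]+.017*T[:,0],T)
E
```

```text
[0.43579344 0.14762805 0.40089376] [-15.7   3.1 100.7  30.7  79.1  -7.6] [ 1.48104233 -0.47970173 -0.28325876] 0.040934853976063376 8.75
rel [ 0.1452 -0.0432 -0.1186] [-9.01 -0.18 -4.62]
rel [ 0.3095 -0.0415 -0.0232] [-9.01 -0.18 -4.62]
```

Call:
{"api": "jog_arm", "payload": {"targets": "0.03 -0.01 -0.033 -3 0 -1.5 0.4; 0.06 -0.02 -0.066 -6 0 -3 0.4; 0.1 -0.03 -0.1 -9 -0.2 -4.6 0.4; 0.145 -0.043 -0.119 -9 -0.2 -4.6 0.4; 0.19 -0.043 -0.09 -9 -0.2 -4.6 0.4"}}

```text
t: 9.25
eef_pos: [0.4391, 0.3292, 0.2897]
ee_rot: [179.1, 59.8, 84.8]
contact_force: [1.1, -2.0, -2.7]
finger_gap: 0.0408
```

```bash
python3 - <<'E'
from look import *
p,R,o=tool();print(p,o["qpos"].round(1),o["contact_force"],o["finger_gap"],o["t"])
T=Rtool(-94.5,30);L=np.array([.437,.320,0.])
for zz in (.12,): rel(L+[0,0,zz]+.017*T[:,0],T)
shot("top","t7");shot("wrist","w7")
E
```

```text
[0.43911799 0.32918585 0.2897246 ] [  9.1  16.2 103.3  35.2  57.7  -5.2] [ 1.11480477 -1.98150451 -2.66790177] 0.04084422636026656 9.25
rel [ 0.159  -0.0029  0.0935] [ 0.37 -0.2  -0.33]
```

View pics/w7.png

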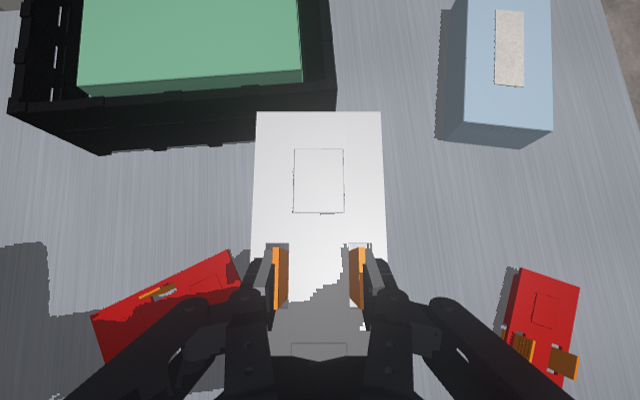

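View pics/t7.png

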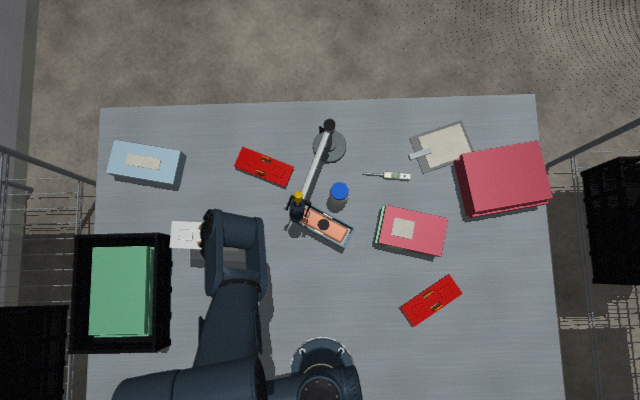

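Call:
{"api": "jog_arm", "payload": {"targets": "0.04 -0.003 0.0235 0.4 -0.2 -0.3 0.4; 0.08 -0.003 0.047 0.4 -0.2 -0.3 0.4; 0.12 -0.003 0.07 0.4 -0.2 -0.3 0.4; 0.159 -0.003 0.0935 0.4 -0.2 -0.3 0.4; 0.159 -0.003 0.0935 0.4 -0.2 -0.3 0.4"}}

```text
t: 9.85
eef_pos: [0.4338, 0.322, 0.0987]
ee_rot: [-177.7, 60.3, 86.9]
contact_force: [-0.7, 0.5, -1.1]
finger_gap: 0.0412
```

```bash
python3 - <<'E'
from look import *
p,R,o=tool();print(p,o["qpos"].round(1),o["contact_force"],o["finger_gap"],o["t"])
T=Rtool(-94.5,30);L=np.array([.437,.320,0.])
P=L+.017*T[:,0];P[2]=.037;rel(P,T)
c=cam("wrist")
shot("side","s8");c,im,d,X=shot("wrist","w8")
m=np.zeros((400,640),bool);m[150:220,270:370]=1;q=X[m];A=np.c_[q[:,:2],np.ones(len(q))];co,*_=np.linalg.lstsq(A,q[:,2],rcond=None);print(np.median(q[:,2]),np.degrees(co[:2]))
E
```

```text
[0.43379799 0.32200119 0.09871274] [  8.4  35.8 113.3  53.3  37.2 -31.5] [-0.7166908   0.46062477 -1.06650593] 0.041175297366110974 9.85
rel [0.0569 0.0045 0.0246] [-1.02  0.34  0.7 ]
0.09479810375885736 [ -1.77174253 -12.74919819]
```

View pics/w8.png

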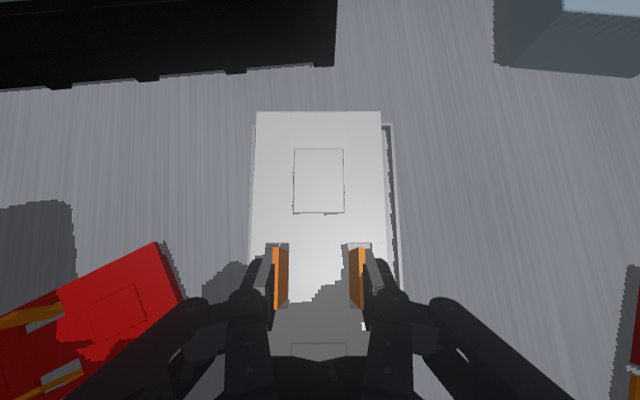

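View pics/s8.png

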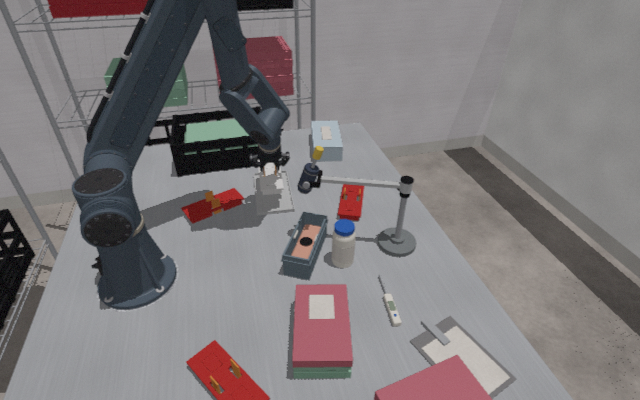

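Call:
{"api": "jog_arm", "payload": {"targets": "0 0 0 0 0 0 0.4; 0 0 0 0 0 0 0.4"}}

```text
t: 10.15
eef_pos: [0.4377, 0.3237, 0.1074]
ee_rot: [-180.0, 60.1, 85.1]
contact_force: [1.0, 0.2, -1.4]
finger_gap: 0.0404
```

```bash
python3 - <<'E'
from look import *
p,R,o=tool();print(p,o["qpos"].round(1),o["contact_force"],o["finger_gap"],o["t"],o["joint_vel"].round(1))
T=Rtool(-94.5,30);L=np.array([.437,.320,0.])
P=L+.017*T[:,0];P[2]=.037;rel(P,T)
c,im,d,X=shot("wrist","w9")
for u,v in ((290,130),(350,130),(290,220),(350,220),(320,280)): print((u,v),X[v-2:v+3,u-2:u+3].reshape(-1,3).mean(0).round(4))
# tray from this view: floor & rim
E
```

```text
[0.43770462 0.32366738 0.10744921] [  8.5  34.8 113.2  53.3  37.3 -31.5] [ 1.00521663  0.21955609 -1.44127337] 0.040429180851452126 10.15 [ 0.3  0.3  0.5  0.2 -0.4 -0.4]
rel [ 0.0634 -0.0004  0.031 ] [-0.36  0.07 -0.18]
(290, 130) [0.4277 0.4068 0.0992]
(350, 130) [0.4648 0.4037 0.0991]
(290, 220) [0.424  0.3507 0.0993]
(350, 220) [0.4588 0.3478 0.0993]
(320, 280) [0.4385 0.3155 0.0996]
```

Call:
{"api": "jog_arm", "payload": {"targets": "0.014 0 0.007 -0.3 0 -0.2 0.4; 0.028 0 0.014 -0.3 0 -0.2 0.4; 0.04 0 0.02 -0.3 0 -0.2 0.4; 0.052 0 0.026 -0.3 0 -0.2 0.4; 0.055 0 0.027 -0.3 0 -0.2 0.4"}}

```text
t: 10.7
eef_pos: [0.4362, 0.3275, 0.0437]
ee_rot: [-179.4, 60.2, 86.0]
contact_force: [0.0, 0.1, -1.0]
finger_gap: 0.041
```

Call:
{"api": "jog_arm", "payload": {"targets": "0.002 0 0.0012 0 0 0 0.4; 0.004 0 0.0023 0 0 0 0.4; 0.004 0 0.0023 0 0 0 0.4"}}

```text
t: 11.0
eef_pos: [0.4359, 0.3273, 0.0388]
ee_rot: [-179.3, 60.2, 86.1]
contact_force: [0.3, 0.1, -0.6]
finger_gap: 0.0412
```

```bash
python3 - <<'E'
from look import *
p,R,o=tool();print(p,o["qpos"].round(1),o["contact_force"],o["finger_gap"],o["t"],o["ee_rot"].round(2))
c,im,d,X=shot("wrist","w10")
for u,v in ((290,130),(350,130),(290,220),(350,220),(320,280)): print((u,v),X[v-2:v+3,u-2:u+3].reshape(-1,3).mean(0).round(4))
E
```

```text
[0.43590068 0.32730829 0.03879575] [  9.   43.4 114.   64.6  32.5 -45. ] [ 0.3359146   0.07647752 -0.56513306] 0.041178004747368914 11.0 [-179.26   60.17   86.11]
(290, 130) [0.4253 0.4104 0.0303]
(350, 130) [0.4624 0.4076 0.0299]
(290, 220) [0.422  0.3542 0.0308]
(350, 220) [0.4568 0.3515 0.0307]
(320, 280) [0.4367 0.3191 0.0309]
```

View pics/w10.png

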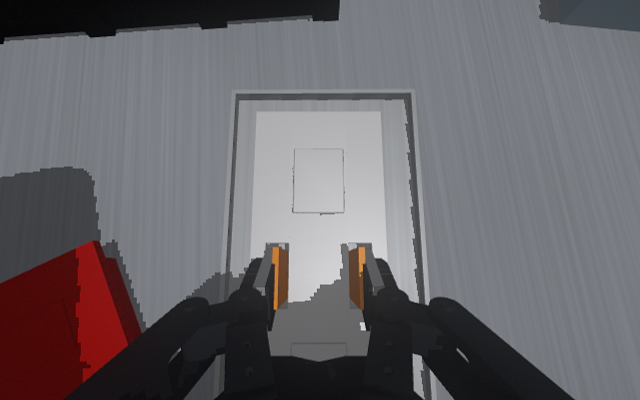

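Call:
{"api": "jog_arm", "payload": {"targets": "0.0009 0 0.0005 0 0 0 0.4; 0.0017 0 0.001 0 0 0 0.4; 0.0017 0 0.001 0 0 0 0.4"}}

```text
t: 11.35
eef_pos: [0.4356, 0.3272, 0.0363]
ee_rot: [-179.1, 60.2, 86.2]
contact_force: [-0.3, -0.2, 0.3]
finger_gap: 0.0404
```

Call:
{"api": "jog_arm", "payload": {"targets": "0.0009 0 0.0005 0 0 0 0.4; 0.0013 0 0.0008 0 0 0 0.4; 0.0013 0 0.0008 0 0 0 0.4"}}

```text
t: 11.65
eef_pos: [0.4355, 0.3273, 0.036]
ee_rot: [-179.2, 60.1, 86.2]
contact_force: [-2.3, -3.2, 10.0]
finger_gap: 0.0406
```

```bash
python3 - <<'E'
from look import *
p,R,o=tool();print(p,o["qpos"].round(1),o["contact_force"],o["finger_gap"],o["t"],o["ee_rot"].round(2))
c,im,d,X=shot("wrist","w11")
for u,v in ((290,130),(350,130),(290,220),(350,220),(320,280)): print((u,v),X[v-2:v+3,u-2:u+3].reshape(-1,3).mean(0).round(4))
E
```

```text
[0.43553366 0.3273009  0.03600515] [  9.   43.7 114.1  65.3  32.4 -45.9] [-2.25546486 -3.17543741 10.0382966 ] 0.040577300697433476 11.65 [-179.2    60.08   86.16]
(290, 130) [0.4249 0.4103 0.0279]
(350, 130) [0.4619 0.4073 0.028 ]
(290, 220) [0.4216 0.3542 0.0283]
(350, 220) [0.4564 0.3515 0.028 ]
(320, 280) [0.4364 0.3191 0.0281]
```

Call:
{"api": "jog_arm", "payload": {"targets": "-0.0005 0 -0.0003 0 0 0 0.5; -0.0005 0 -0.0003 0 0 0 0.6; -0.0005 0 -0.0003 0 0 0 0.75; -0.0005 0 -0.0003 0 0 0 0.9; -0.0005 0 -0.0003 0 0 0 0.9"}}

```text
t: 12.2
eef_pos: [0.4354, 0.3272, 0.0351]
ee_rot: [-179.1, 60.2, 86.3]
contact_force: [-0.1, 0.3, 0.4]
finger_gap: 0.0765
```

Call:
{"api": "jog_arm", "payload": {"targets": "-0.005 0 0 0 0 0 0.9; -0.02 0 0 0 0 0 0.9; -0.05 0 0 0 0 0 0.9; -0.1 0 0 0 0 0 0.9; -0.15 0 0 0 0 0 0.9"}}

```text
t: 12.7
eef_pos: [0.4296, 0.2518, 0.1662]
ee_rot: [-178.8, 60.3, 86.5]
contact_force: [0.8, 0.5, 0.1]
finger_gap: 0.0767
```

```bash
python3 - <<'E'
from look import *
p,R,o=tool();print(p,o["qpos"].round(1),o["contact_force"],o["finger_gap"],o["t"],o["ee_rot"].round(2))
shot("wrist","w12")
E
```

```text
[0.42955319 0.25178575 0.16617771] [ -0.8  26.5 114.7  43.3  46.3 -28.8] [0.83430854 0.52289097 0.09799717] 0.07665424433680078 12.7 [-178.82   60.26   86.52]
```

View pics/w12.png

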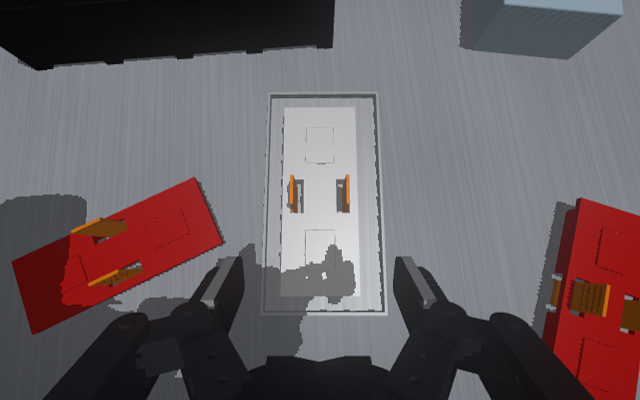

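```bash
python3 - <<'E'
from look import *
p,R,o=tool()
rel([.43,.22,.40],R)
T=Rtool(-45);rel([.45,.15,.46],T)
E
```

```text
rel [-2.129e-01 -1.000e-04 -8.730e-02] [0. 0. 0.]
rel [-0.2988  0.0256 -0.0579] [-48.47 -27.83 -12.97]
```

Call:
{"api": "jog_arm", "payload": {"targets": "-0.045 0 -0.02 0 0 0 0.9; -0.09 0 -0.04 0 0 0 0.8; -0.135 0 -0.06 -6 -4 -2 0.8; -0.18 0 -0.07 -13 -7.5 -3.5 0.8; -0.213 0 -0.087 -20 -11 -5 0.8"}}

```text
t: 13.25
eef_pos: [0.4299, 0.2209, 0.3965]
ee_rot: [169.3, 71.8, 95.7]
contact_force: [1.4, 0.3, -0.7]
finger_gap: 0.0683
```

```bash
python3 - <<'E'
from look import *
p,R,o=tool();print(p,o["qpos"].round(1),o["t"])
T=Rtool(-30);rel([.48,.10,.46],T)
E
```

```text
[0.42992353 0.22088411 0.3965171 ] [  2.3   7.5  92.2  18.4  81.8 -17. ] 13.25
rel [-0.0995  0.0187  0.1044] [-43.2  -15.74 -10.04]
```

Call:
{"api": "jog_arm", "payload": {"targets": "-0.04 0.005 0.02 -8 -3 -2 0.8; -0.08 0.01 0.05 -16 -6 -4 0.8; -0.1 0.019 0.08 -24 -9 -6 0.8; -0.1 0.019 0.104 -32 -12 -8 0.8; -0.1 0.019 0.104 -39 -14.5 -9.5 0.8"}}

```text
t: 13.75
eef_pos: [0.4809, 0.0987, 0.4562]
ee_rot: [170.3, 88.3, 136.1]
contact_force: [-0.3, -0.5, -0.2]
finger_gap: 0.0681
```

```bash
python3 - <<'E'
from look import *
p,R,o=tool();print(p,o["qpos"].round(1),o["t"])
T=Rtool(-21);rel([.51,.05,.46],T)
E
```

```text
[0.4809098  0.09866392 0.45622687] [ -2.2   8.7  79.7   1.1  92.9 -57.9] 13.75
rel [-0.0054 -0.0239  0.0513] [-13.21  -1.62  -0.47]
```

Call:
{"api": "jog_arm", "payload": {"targets": "-0.005 -0.024 0.051 -8 -1.6 -0.5 0.8; -0.005 -0.024 0.051 -13 -1.6 -0.5 0.8; -0.005 -0.024 0.051 -13.2 -1.6 -0.5 0.8; -0.005 -0.024 0.051 -13.2 -1.6 -0.5 0.8; -0.005 -0.024 0.051 -13.2 -1.6 -0.5 0.8"}}

```text
t: 14.25
eef_pos: [0.5081, 0.0532, 0.4601]
ee_rot: [125.4, 89.8, 104.3]
contact_force: [0.6, 0.1, -0.6]
finger_gap: 0.0683
```

```bash
python3 - <<'E'
from look import *
p,R,o=tool();print(p,o["ee_rot"],o["qpos"].round(1),o["t"])
shot("wrist","w13");shot("top","t13");shot("side","s13")
E
```

```text
[0.50813125 0.05321888 0.46008229] [125.40461217  89.7875434  104.26538542] [ -6.7  10.   77.4   0.2  92.6 -75.5] 14.25
```

View pics/w13.png

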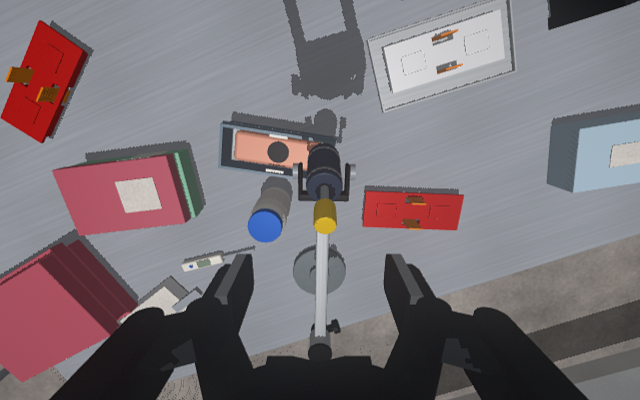

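```bash
python3 - <<'E'
from look import *
im=cv2.imread("pics/w13.png");cv2.imwrite("pics/w13c.png",cv2.resize(im[110:240,210:390],None,fx=4,fy=4,interpolation=cv2.INTER_CUBIC))
for n,f in (("wrist","w13"),("top","t13"),("side","s13")):
    c=cam(n);im=cv2.imread(f"pics/{f}.png");X=cloud(c,np.load(f"pics/{f}.npy"));h=cv2.cvtColor(im,cv2.COLOR_BGR2HSV)
    near=(abs(X[...,0]-.487)<.05)&(abs(X[...,1]+.017)<.05)&(abs(X[...,2]-.05)<.012)
    m=(near&(h[...,2]<70)).astype(np.uint8);k,l,s,ce=cv2.connectedComponentsWithStats(m)
    if k>1:
        i=1+np.argmax(s[1:,4]);v,u=np.nonzero(l==i);P=onplane(c,np.c_[u,v],.0505);r=cv2.minEnclosingCircle((P[:,:2]*1000).astype(np.float32))
        print(n,"spot px",s[i],ce[i],"zmed",np.median(X[l==i][:,2]).round(4),P.mean(0).round(4),"circ",r)
        el=cv2.fitEllipse(np.squeeze(max(cv2.findContours((l==i).astype(np.uint8),0,1)[0],key=len)));print("   ell",el[0],onplane(c,[el[0]],.0505).round(4))
    m=(cv2.inRange(h,(20,120,60),(34,255,255))>0)&(X[...,2]>.27)&(X[...,2]<.36)&(abs(X[...,0]-.535)<.06)
    v,u=np.nonzero(m);Y=X[m];print(n,"yellow",len(Y),Y.mean(0).round(4),Y.min(0).round(4),Y.max(0).round(4),np.c_[u,v].mean(0))
    # boom
    m=(abs(X[...,2]-.232)<.008)&(X[...,0]>.56)&(X[...,0]<.74)&(abs(X[...,1])<.07)&(h[...,1]<60)
    Q=X[m]; 
    if len(Q)>50:
        l=cv2.fitLine((Q[:,:2]).astype(np.float32),cv2.DIST_HUBER,0,.01,.01).ravel();print(n,"boom",len(Q),Q[:,2].mean().round(4),l.round(4),np.degrees(np.arctan2(l[1],l[0])))
    m=(X[...,2]>.238)&(X[...,2]<.26)&(abs(X[...,0]-.77)<.03)&(abs(X[...,1]+.048)<.03)
    v,u=np.nonzero(m)
    if len(u): 
        P=onplane(c,np.c_[u,v],.247);print(n,"post top",len(u),np.median(X[m][:,2]).round(4),cv2.minEnclosingCircle((P[:,:2]*1000).astype(np.float32)),P.mean(0).round(4))
E
```

```text
wrist spot px [263 166   8   3   9] [266.11111111 167.        ] zmed 0.0422 [ 0.5061 -0.0479  0.0505] circ ((505.87933349609375, -47.019981384277344), 6.610624313354492)
   ell (263.5, 167.0) [[ 0.5044 -0.0525  0.0505]]
wrist yellow 675 [0.5372 0.0515 0.3207] [0.5248 0.0384 0.2998] [0.5554 0.0634 0.331 ] [324.48296296 216.01925926]
wrist boom 1164 0.2311 [ 0.9272 -0.3745  0.6621  0.0014] -21.991766
wrist post top 381 0.2463 ((768.6373901367188, -41.801429748535156), 20.449249267578125) [ 0.768  -0.0416  0.247 ]
top spot px [318 220  11  10  85] [323.30588235 224.32941176] zmed 0.0511 [ 0.4837 -0.0194  0.0505] circ ((483.81884765625, -19.134601593017578), 18.00081443786621)
   ell (323.2604675292969, 224.37857055664062) [[ 0.4835 -0.0192  0.0505]]<stdin>:12: RuntimeWarning: Mean of empty slice.
  ret = um.true_divide(
Traceback (most recent call last):
ValueError: zero-size array to reduction operation minimum which has no identity
```

View pics/w13c.png

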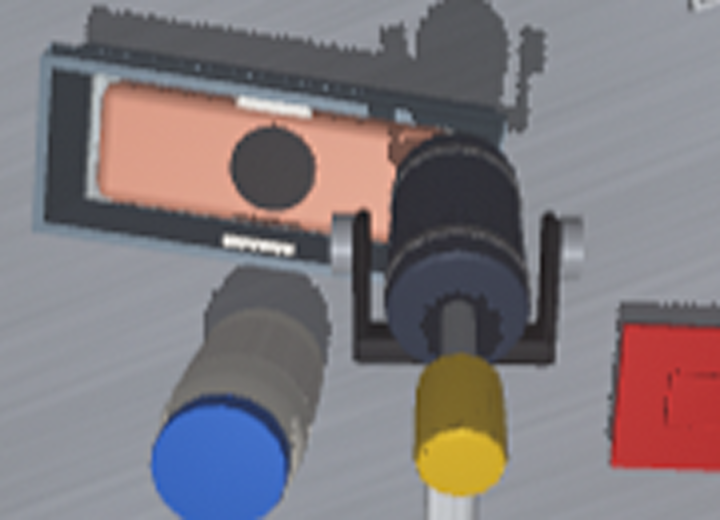

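```bash
python3 - <<'E'
from look import *
p,R,o=tool();print(p)
for n,f in (("wrist","w13"),("top","t7"),("side","s8")):
    c=cam(n);im=cv2.imread(f"pics/{f}.png");X=cloud(c,np.load(f"pics/{f}.npy"));h=cv2.cvtColor(im,cv2.COLOR_BGR2HSV)
    near=(abs(X[...,0]-.487)<.035)&(abs(X[...,1]+.017)<.035)&(abs(X[...,2]-.05)<.015)
    m=(near&(h[...,2]<110)&(h[...,1]<80)).astype(np.uint8);k,l,s,ce=cv2.connectedComponentsWithStats(m)
    i=1+np.argmax(s[1:,4]);P=onplane(c,[ce[i]],.0505)[0];print(n,"spot",s[i],ce[i].round(2),"z",np.median(X[l==i][:,2]).round(4),P.round(4))
    pk=(near&(h[...,1]>80)&(h[...,0]<20));
    m=(cv2.inRange(h,(20,100,50),(36,255,255))>0)&(X[...,2]>.27)&(X[...,2]<.36)&(abs(X[...,0]-.535)<.06)&(abs(X[...,1]-.05)<.05)
    v,u=np.nonzero(m);print(n,"yellow px",np.c_[u,v].mean(0).round(2),"at z.31",onplane(c,[np.c_[u,v].mean(0)],.31).round(4),"bbox",u.min(),u.max(),v.min(),v.max())
    m=(abs(X[...,2]-.232)<.009)&(X[...,0]>.56)&(X[...,0]<.74)&(abs(X[...,1])<.07)&(h[...,1]<60)
    v,u=np.nonzero(m); Q=onplane(c,np.c_[u,v],.235)
    if len(Q)>50:
        ln=cv2.fitLine((Q[:,:2]).astype(np.float32),cv2.DIST_L2,0,.01,.01).ravel();print(n,"boom",len(Q),ln.round(4),np.degrees(np.arctan2(ln[1],ln[0])).round(2))
        m=(X[...,2]>.240)&(X[...,2]<.26)&(abs(X[...,0]-.77)<.03)&(abs(X[...,1]+.048)<.03)
        v,u=np.nonzero(m);P2=onplane(c,np.c_[u,v],.247);pc=P2[:,:2].mean(0);print(n,"post top",len(u),pc.round(4),"perp dist of post from boom line",((pc-ln[2:])@[-ln[1],ln[0]]).round(4), "spot rel",np.hypot(*(P[:2]-pc)).round(4),"dir",np.degrees(np.arctan2(*(P[:2]-pc)[::-1])).round(2))
E
```

```text
[0.50840789 0.05323063 0.46023575]
wrist spot [268 141  21  21 335] [277.7  151.63] z 0.0496 [ 0.4875 -0.016   0.0505]
wrist yellow px [324.57 215.92] at z.31 [[0.5413 0.0504 0.31  ]] bbox 314 336 198 233
wrist boom 1165 [ 0.9272 -0.3745  0.6597  0.0023] -21.99
wrist post top 365 [ 0.7686 -0.0418] perp dist of post from boom line -0.0001 spot rel 0.2824 dir 174.76
top spot [318 219  11  11  94] [323.22 224.11] z 0.0514 [ 0.4845 -0.0191  0.0505]
top yellow px [297.65 196.52] at z.31 [[0.5385 0.0487 0.31  ]] bbox 294 302 191 202
top boom 376 [ 0.9255 -0.3786  0.6495  0.0018] -22.25
top post top 114 [ 0.7702 -0.0467] perp dist of post from boom line 0.0008 spot rel 0.2871 dir 174.48
side spot [300 237  12   9  76] [305.45 241.03] z 0.0517 [ 0.4862 -0.016   0.0505]
side yellow px [317.53 152.42] at z.31 [[0.5404 0.0532 0.31  ]] bbox 313 323 146 159
side boom 409 [ 0.9238 -0.3829  0.6484 -0.0081] -22.51
side post top 100 [ 0.7716 -0.0498] perp dist of post from boom line 0.0087 spot rel 0.2874 dir 173.25
```

```bash
python3 - <<'E'
from look import *
T=Rtool(-22,20);H=np.array([.540,.050,.3105])
rel(H-.09*T[:,0],T)
E
```

```text
rel [0.0651 0.0077 0.0615] [ 9.400e-01  1.991e+01 -1.000e-02]
```

Call:
{"api": "jog_arm", "payload": {"targets": "0.02 0.008 0.05 0.9 8 0 0.7; 0.04 0.008 0.0615 0.9 16 0 0.7; 0.065 0.008 0.0615 0.9 20 0 0.7; 0.065 0.008 0.0615 0.9 20 0 0.7; 0.065 0.008 0.0615 0.9 20 0 0.7"}}

```text
t: 14.9
eef_pos: [0.5689, 0.0386, 0.3949]
ee_rot: [-180.0, 69.9, 158.1]
contact_force: [0.3, -0.5, 0.8]
finger_gap: 0.06
```

Call:
{"api": "jog_arm", "payload": {"targets": "0 0 0 0 0 0 0.7; 0 0 0 0 0 0 0.7"}}

```text
t: 15.1
eef_pos: [0.5688, 0.0389, 0.3978]
ee_rot: [179.8, 70.2, 157.9]
contact_force: [-0.1, 0.1, -0.6]
finger_gap: 0.0599
```

```bash
python3 - <<'E'
from look import *
T=Rtool(-22,20);H=np.array([.540,.050,.3105])
p,R,o=tool();print(p,o["qpos"].round(1),o["t"])
rel(H+.016*T[:,0],T)
c,im,d,X=shot("wrist","w14");h=cv2.cvtColor(im,cv2.COLOR_BGR2HSV)
m=(cv2.inRange(h,(20,100,50),(36,255,255))>0)&(X[...,2]>.25)
v,u=np.nonzero(m);print(u.min(),u.max(),v.min(),v.max(),"tool",((X[m]-p)@R).mean(0).round(4),((X[m]-p)@R).min(0).round(4),((X[m]-p)@R).max(0).round(4))
E
```

```text
[0.56884246 0.03891123 0.39784069] [ -9.6  26.6  64.7   4.4 108.  -77. ] 15.1
rel [ 0.1086 -0.0006  0.0004] [ 0.1   0.21 -0.04]
301 330 188 224 tool [ 0.0783  0.0001 -0.0042] [-0.1418 -0.0118 -0.0823] [0.1061 0.0114 0.0106]
```

View pics/w14.png

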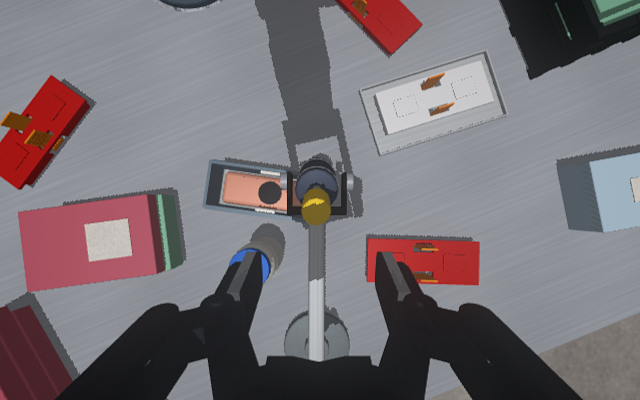

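```bash
python3 - <<'E'
from look import *
p,R,o=tool();c=cam("wrist");im=cv2.imread("pics/w14.png");d=np.load("pics/w14.npy");X=cloud(c,d);h=cv2.cvtColor(im,cv2.COLOR_BGR2HSV)
m=(cv2.inRange(h,(18,90,40),(38,255,255))>0)&(X[...,2]>.25)&(d>.05)&(X[...,2]<.36)
m[:,:290]=0;m[:,345:]=0
Q=(X[m]-p)@R
for lo in np.arange(.06,.12,.006):
    s=Q[(Q[:,0]>=lo)&(Q[:,0]<lo+.006)]
    if len(s)>5: print(lo.round(3),len(s),s.min(0).round(4),s.max(0).round(4))
# navy barrel points
m=(X[...,2]>.17)&(X[...,2]<.29)&(d>.05)&(h[...,0]>100)&(h[...,0]<130);m[:,:285]=0;m[:,:]&=True;m[:,350:]=0
B=(X[m]-p)@R
for lo in np.arange(.12,.24,.01):
    s=B[(B[:,0]>=lo)&(B[:,0]<lo+.01)]
    if len(s)>5: print("navy",lo.round(3),len(s),s.min(0).round(4),s.max(0).round(4))
E
```

```text
0.072 618 [ 0.0739 -0.0115 -0.012 ] [0.078  0.0112 0.0106]
0.078 82 [ 0.0781 -0.0117 -0.0129] [0.0839 0.0113 0.0041]
0.084 51 [ 0.0844 -0.0114 -0.0125] [ 0.0899  0.0115 -0.0022]
0.09 49 [ 0.09   -0.0118 -0.0121] [ 0.0959  0.0109 -0.0008]
0.096 44 [ 0.096  -0.011  -0.0121] [ 0.102   0.0111 -0.0034]
0.102 25 [ 0.1022 -0.0103 -0.0118] [ 0.1061  0.0103 -0.0058]
navy 0.12 449 [ 0.12   -0.0093  0.1274] [0.13   0.0084 0.1706]
navy 0.13 453 [ 0.13   -0.0094 -0.0037] [0.14   0.0084 0.1402]
navy 0.14 1341 [ 0.14   -0.0214 -0.0206] [0.15   0.0218 0.1118]
navy 0.15 468 [ 0.15   -0.0209 -0.0208] [0.1599 0.0223 0.0821]
navy 0.16 108 [ 0.16   -0.0325 -0.0201] [0.1699 0.0323 0.0539]
navy 0.17 205 [ 0.1702 -0.0353 -0.0196] [0.1799 0.0361 0.0289]
navy 0.18 71 [ 0.1801 -0.0354 -0.0195] [0.19   0.0362 0.02  ]
navy 0.19 48 [ 0.1904 -0.0191 -0.0192] [0.1998 0.028  0.0038]
navy 0.2 67 [ 0.2001 -0.0213 -0.0189] [0.2099 0.0219 0.0007]
navy 0.21 15 [ 0.2109 -0.0154 -0.019 ] [ 0.2196  0.0183 -0.0097]
```

```bash
python3 - <<'E'
from look import *
p,R,o=tool();H=p+R@[.092,0,-.0003];print(H)
T=Rtool(-22,18.4)
rel(H-.03*T[:,0],T);rel(H+.016*T[:,0],T)
E
```

```text
[0.53967242 0.05070324 0.31118559]
rel [ 0.062  0.    -0.001] [ 0.1  -1.41 -0.04]
rel [ 1.08e-01 -0.00e+00  1.00e-04] [ 0.1  -1.41 -0.04]
```

Call:
{"api": "jog_arm", "payload": {"targets": "0.03 0 0 0 -0.7 0 0.7; 0.06 0 0 0.1 -1.4 0 0.7; 0.085 0 0 0.1 -1.4 0 0.7; 0.108 0 0 0.1 -1.4 0 0.7; 0.108 0 0 0.1 -1.4 0 0.7", "squeeze": 30}}

```text
t: 15.65
eef_pos: [0.5321, 0.0531, 0.2927]
ee_rot: [-179.7, 71.1, 158.2]
contact_force: [-0.2, 0.6, -0.1]
finger_gap: 0.0599
```

Call:
{"api": "jog_arm", "payload": {"targets": "0 0 0 0 0 0 0.5; 0 0 0 0 0 0 0.35; 0 0 0 0 0 0 0.2; 0 0 0 0 0 0 0.2; 0 0 0 0 0 0 0.2", "squeeze": 30}}

```text
t: 16.15
eef_pos: [0.536, 0.0517, 0.2955]
ee_rot: [179.9, 71.5, 157.9]
contact_force: [-0.1, -1.4, 5.3]
finger_gap: 0.0231
```

```bash
python3 - <<'E'
from look import *
p,R,o=tool();print(p,o["ee_rot"].round(2),o["qpos"].round(1),o["t"],o["contact_force"].round(1),o["finger_gap"])
shot("wrist","w15")
E
```

```text
[0.53601957 0.05169773 0.29549676] [179.93  71.54 157.85] [ -8.8  27.3  79.1   4.2  91.6 -77.2] 16.15 [-0.1 -1.4  5.3] 0.023068593427972826
```

View pics/w15.png

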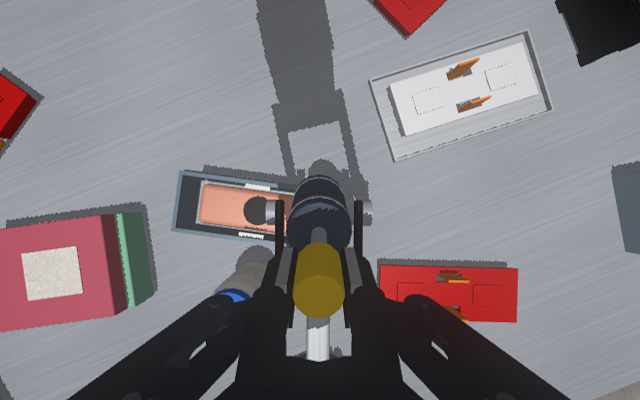

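```bash
cat >> look.py <<'E'
def headpose(phi,th,post,off=.016):
    """tool pose gripping handle: phi boom outward heading deg, th head tilt deg"""
    h=phi-180; T=Rtool(h,th); a=np.radians(phi)
    piv=np.array([post[0],post[1],.225])+.280*np.array([np.cos(a),np.sin(a),0])
    H=piv-.091*T[:,0]; return H+off*T[:,0],T
E
python3 - <<'E'
from look import *
p,R,o=tool()
h=np.degrees(np.arctan2(R[1,2],R[0,2]));th=np.degrees(np.arcsin(-R[2,2]));print("h,th",h,th)
piv=p+(.091-.016)*R[:,0];a=np.radians(h);post=piv[:2]+.28*np.array([np.cos(a),np.sin(a)]);print("piv",piv,"post",post)
print(headpose(h+180,th,post)[0]-p)
post=np.array([post[0],post[1]])
for s in np.linspace(.1,1,10):
    rel(*headpose(158+16.4*s,18.4-16.5*s,post))
E
```

```text
h,th -22.075311755481348 18.45601887221328
piv [0.51401832 0.06064522 0.2243646 ] post [ 0.7734917  -0.04458578]
[1.22171476e-05 3.01185051e-05 6.35402394e-04]
rel [-0.0006 -0.0077 -0.0023] [-1.64 -1.71 -0.54]
rel [-0.0006 -0.0152 -0.0042] [-3.21 -3.35 -0.99]
rel [-0.0006 -0.0228 -0.0058] [-4.81 -5.   -1.4 ]
rel [-0.0007 -0.0305 -0.0072] [-6.41 -6.65 -1.76]
rel [-0.0007 -0.0384 -0.0084] [-8.03 -8.29 -2.07]
rel [-0.0008 -0.0463 -0.0094] [-9.66 -9.93 -2.34]
rel [-0.0008 -0.0543 -0.0101] [-11.3  -11.56  -2.56]
rel [-0.0009 -0.0623 -0.0106] [-12.95 -13.19  -2.74]
rel [-0.001  -0.0705 -0.0108] [-14.61 -14.82  -2.86]
rel [-0.0011 -0.0787 -0.0108] [-16.28 -16.44  -2.95]
```

Call:
{"api": "jog_arm", "payload": {"targets": "-0.0006 -0.0077 -0.0023 -1.6 -1.7 -0.5 0.2; -0.0006 -0.0152 -0.0042 -3.2 -3.35 -1 0.2; -0.0006 -0.0228 -0.0058 -4.8 -5 -1.4 0.2; -0.0007 -0.0305 -0.0072 -6.4 -6.65 -1.75 0.2; -0.0007 -0.0384 -0.0084 -8 -8.3 -2.1 0.2", "squeeze": 40}}

```text
t: 16.7
eef_pos: [0.5148, 0.0195, 0.2982]
ee_rot: [179.7, 80.0, 165.9]
contact_force: [1.9, 0.9, 2.4]
finger_gap: 0.023
```

Call:
{"api": "jog_arm", "payload": {"targets": "0 0 0 0 0 0 0.2; 0 0 0 0 0 0 0.2"}}

```text
t: 16.9
eef_pos: [0.5138, 0.019, 0.2983]
ee_rot: [-179.5, 79.7, 166.6]
contact_force: [-0.8, -1.6, 6.9]
finger_gap: 0.0229
```

```bash
python3 - <<'E'
from look import *
p,R,o=tool();print(p,o["contact_force"].round(1),o["finger_gap"],o["t"],o["wrist_torque"].round(2))
h=np.degrees(np.arctan2(R[1,2],R[0,2]));th=np.degrees(np.arcsin(-R[2,2]));print("h,th",h,th)
post=np.array([.7735,-.0446])
a=p+.075*R[:,0];print("piv",a,np.hypot(*(a[:2]-post)),np.degrees(np.arctan2(*(a[:2]-post)[::-1])))
for s in np.linspace(.6,1,5):
    rel(*headpose(158+16.4*s,18.4-16.5*s,post))
E
```

```text
[0.51375359 0.01896894 0.29833885] [-0.8 -1.6  6.9] 0.02286309498554339 16.9 [-0.24  0.04  0.08]
h,th -13.857122992718551 10.267352584233157
piv [0.50074692 0.02205862 0.22453993] 0.2807803645259162 166.2665765756881
rel [-0.0006 -0.0075 -0.0015] [-1.67 -1.77 -0.19]
rel [-0.0005 -0.0153 -0.0033] [-3.3  -3.42 -0.41]
rel [-0.0004 -0.0232 -0.0049] [-4.93 -5.07 -0.58]
rel [-0.0004 -0.0312 -0.0063] [-6.57 -6.71 -0.71]
rel [-0.0002 -0.0394 -0.0074] [-8.21 -8.36 -0.79]
```

Call:
{"api": "jog_arm", "payload": {"targets": "-0.0006 -0.0075 -0.0015 -1.7 -1.8 -0.2 0.2; -0.0005 -0.0153 -0.0033 -3.3 -3.4 -0.4 0.2; -0.0004 -0.0232 -0.0049 -4.9 -5.1 -0.6 0.2; -0.0004 -0.0312 -0.0063 -6.6 -6.7 -0.7 0.2; -0.0002 -0.0394 -0.0074 -8.2 -8.4 -0.8 0.2"}}

```text
t: 17.4
eef_pos: [0.4977, -0.0168, 0.2995]
ee_rot: [176.8, 88.2, 171.3]
contact_force: [1.3, 2.6, 5.3]
finger_gap: 0.023
```

Call:
{"api": "jog_arm", "payload": {"targets": "0 0 0 0 0 0 0.2; 0 0 0 0 0 0 0.2; 0 0 0 0 0 0 0.2"}}

```text
t: 17.7
eef_pos: [0.4968, -0.0174, 0.2995]
ee_rot: [-179.2, 88.0, 175.2]
contact_force: [-2.1, -1.9, 7.9]
finger_gap: 0.0228
```

```bash
python3 - <<'E'
from look import *
p,R,o=tool();print(p,o["contact_force"].round(1),o["finger_gap"],o["t"],o["wrist_torque"].round(2))
h=np.degrees(np.arctan2(R[1,2],R[0,2]));th=np.degrees(np.arcsin(-R[2,2]));print("h,th",h,th)
post=np.array([.7735,-.0446])
a=p+.075*R[:,0];print("piv",a,np.hypot(*(a[:2]-post)),np.degrees(np.arctan2(*(a[:2]-post)[::-1])))
x=R[:,0];print("aim by FK",(a+x*((.0505-a[2])/x[2])).round(4))
shot("wrist","w16");shot("side","s16");shot("top","t16")
E
```

```text
[ 0.49683118 -0.01739446  0.29946642] [-2.1 -1.9  7.9] 0.022755372170954222 17.7 [-0.29  0.3   0.02]
h,th -5.62321607257659 2.019282175268184
piv [ 0.4941977  -0.01717116  0.224513  ] 0.2806458922070449 174.39126194841015
aim by FK [ 0.4881 -0.0167  0.0505]
```

View pics/w16.png

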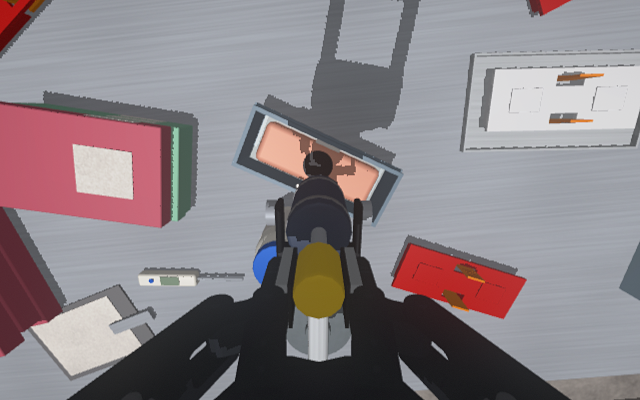

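View pics/s16.png

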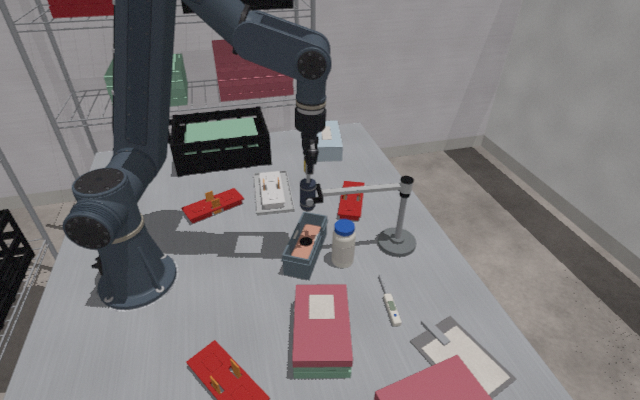

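Call:
{"api": "jog_arm", "payload": {"targets": "0 0 0 0 0 0 0.3; 0 0 0 0 0 0 0.4; 0 0 0 0 0 0 0.6; 0 0 0 0 0 0 0.7; 0 0 0 0 0 0 0.7"}}

```text
t: 18.35
eef_pos: [0.4966, -0.0169, 0.2983]
ee_rot: [178.4, 88.0, 172.9]
contact_force: [-0.7, 0.1, -1.1]
finger_gap: 0.0598
```

Call:
{"api": "jog_arm", "payload": {"targets": "-0.03 0 0 0 0 0 0.7; -0.06 0 0 0 0 0 0.7; -0.1 0 0 0 0 0 0.7; -0.14 0 0 0 0 0 0.7; -0.16 0 0 0 0 0 0.7"}}

```text
t: 18.85
eef_pos: [0.5032, -0.0178, 0.4624]
ee_rot: [-179.7, 88.4, 174.7]
contact_force: [-0.3, -0.4, 0.2]
finger_gap: 0.06
```

Call:
{"api": "jog_arm", "payload": {"targets": "0 0 -0.04 0 0 0 0.7; 0 0 -0.04 0 0 0 0.7; 0 0 -0.04 0 0 0 0.7; 0 0 -0.04 0 0 0 0.7"}}

```text
t: 19.25
eef_pos: [0.4628, -0.0139, 0.4597]
ee_rot: [178.8, 88.1, 173.2]
contact_force: [-0.4, 0.0, 0.5]
finger_gap: 0.0602
```

```bash
python3 - <<'E'
from look import *
p,R,o=tool();print(p,o["joint_vel"].round(2),o["contact_force"].round(1),o["t"])
c,im,d,X=shot("wrist","w17")
cv2.imwrite("pics/w17c.png",cv2.resize(im[80:280,220:420],None,fx=3,fy=3,interpolation=cv2.INTER_CUBIC))
E
```

```text
[ 0.4627604  -0.01389837  0.45973129] [ 0.04  0.75 -0.45  0.02  0.08 -0.05] [-0.4  0.   0.5] 19.25
```

View pics/w17.png

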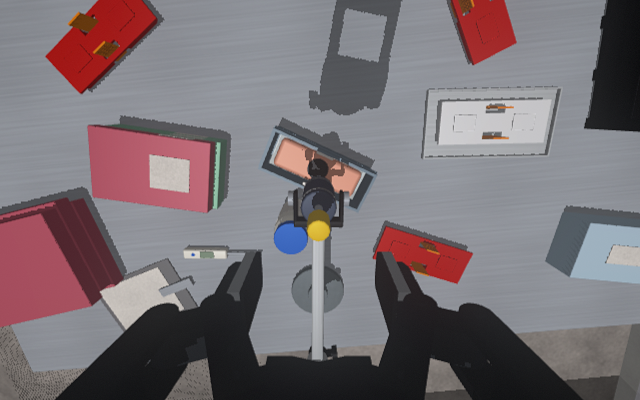

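View pics/w17c.png

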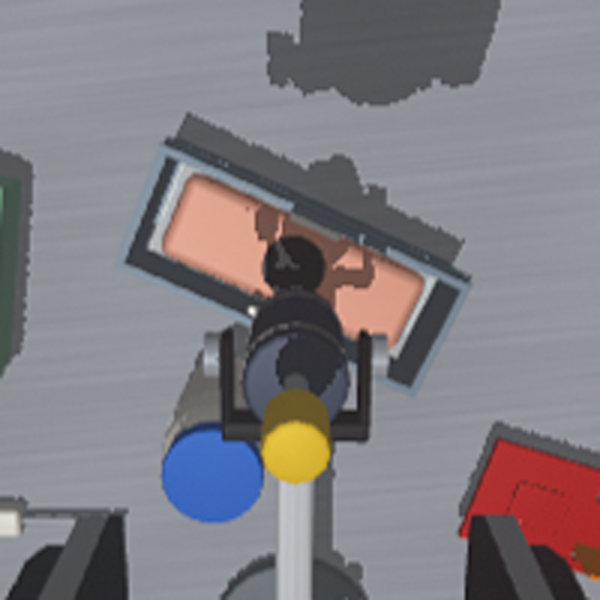

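```bash
python3 - <<'E'
from look import *
p,R,o=tool()
T=Rtool(-96,-30)
s,w=rel([.485,.12,.40],T)
rel([.46,.13,.45],R)
E
```

```text
rel [0.0593 0.1354 0.011 ] [ 88.66 -25.01 -22.17]
rel [ 0.0103  0.143  -0.0165] [0. 0. 0.]
```

Call:
{"api": "jog_arm", "payload": {"targets": "0 0.045 0 7.5 -2 -2 0.7; 0 0.09 0 15 -4 -4 0.7; 0 0.14 -0.01 22 -6 -5.5 0.7; 0.01 0.143 -0.016 29 -8 -7 0.7; 0.01 0.143 -0.016 36 -10 -9 0.7"}}

```text
t: 19.8
eef_pos: [0.4592, 0.1327, 0.4492]
ee_rot: [-32.6, 78.0, -73.5]
contact_force: [0.4, -1.0, 0.4]
finger_gap: 0.0597
```

```bash
python3 - <<'E'
from look import *
p,R,o=tool();print(p,o["qpos"].round(1))
rel([.485,.115,.38],Rtool(-96,-30))
E
```

```text
[0.45917194 0.1326995  0.44919141] [ 10.2   7.6  82.9 -12.   88.2 -38.7]
rel [0.0727 0.0116 0.0185] [ 53.41 -15.2  -13.17]
```

Call:
{"api": "jog_arm", "payload": {"targets": "0 0 0 8 -2.3 -2 0.7; 0 0 0 16 -4.6 -4 0.7; 0.01 0.01 0 24 -7 -6 0.7; 0.04 0.011 0.01 32 -9.1 -7.9 0.7; 0.06 0.0115 0.018 40 -11.4 -9.9 0.7"}}

```text
t: 20.3
eef_pos: [0.4852, 0.1157, 0.3919]
ee_rot: [-7.6, 63.9, -89.6]
contact_force: [-0.3, 0.3, 0.2]
finger_gap: 0.0599
```

Call:
{"api": "jog_arm", "payload": {"targets": "0.01 0 0 8 -2 -2 0.7; 0.01 0 0 14 -4 -3.3 0.7; 0.01 0 0 14 -4 -3.3 0.7; 0.01 0 0 14 -4 -3.3 0.7; 0.01 0 0 14 -4 -3.3 0.7"}}

```text
t: 20.8
eef_pos: [0.4849, 0.111, 0.385]
ee_rot: [0.7, 59.9, -95.7]
contact_force: [-0.1, -0.4, 0.3]
finger_gap: 0.0597
```

```bash
python3 - <<'E'
from look import *
p,R,o=tool();print(p,o["qpos"].round(1),o["t"])
rel([.485,.115,.38],Rtool(-96,-30))
c,im,d,X=shot("wrist","w18")
E
```

```text
[0.4849423  0.11099639 0.38499024] [ 16.   18.9  82.5 -27.8  90.7  25.1] 20.8
rel [ 0.0023 -0.0004 -0.006 ] [-0.46  0.12 -0.13]
```

View pics/w18.png

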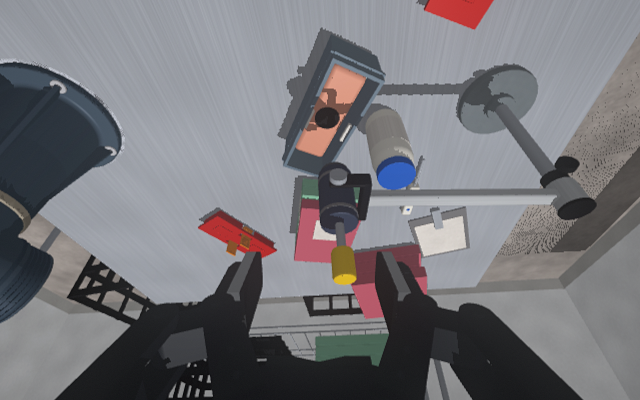

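```bash
python3 - <<'E'
from look import *
im=cv2.imread("pics/w18.png");cv2.imwrite("pics/w18c.png",cv2.resize(im[90:290,260:420],None,fx=3.5,fy=3,interpolation=cv2.INTER_CUBIC) if 0 else cv2.resize(im[95:290,270:400],None,fx=3,fy=3,interpolation=cv2.INTER_CUBIC))
E
```

```text
(no output)
```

View pics/w18c.png

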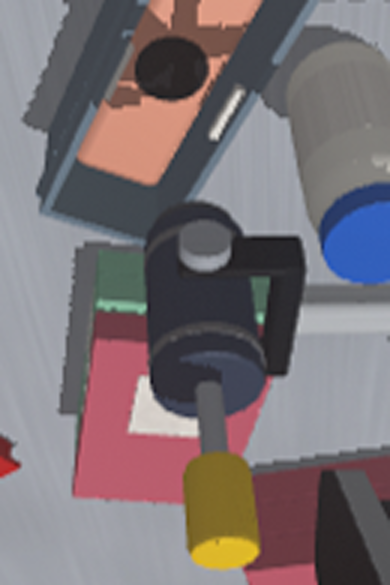

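```bash
python3 - <<'E'
from look import *
im=cv2.imread("pics/w18.png");d=np.load("pics/w18.npy");c=cam("wrist");X=cloud(c,d);h=cv2.cvtColor(im,cv2.COLOR_BGR2HSV)
y=(cv2.inRange(h,(18,90,40),(38,255,255))>0);y[:,:320]=0;y[:,365:]=0;y[:240]=0
pts=[]
for v in range(246,284,2):
    u=np.nonzero(y[v])[0]
    if len(u): print("Y",v,u[0],u[-1],(u[0]+u[-1])/2)
# stem & barrel via depth: head pixels closer than background
P=(X[...,2]>.16)&(X[...,2]<.36)&(abs(X[...,0]-.49)<.06)&(abs(X[...,1]+.017)<.06)&(d>.05)
for v in range(162,246,3):
    u=np.nonzero(P[v,300:375])[0]+300
    if len(u): print("H",v,u[0],u[-1],(u[0]+u[-1])/2)
near=(abs(X[...,0]-.487)<.03)&(abs(X[...,1]+.017)<.03)&(abs(X[...,2]-.05)<.012)
m=(near&(h[...,2]<60)).astype(np.uint8);k,l,s,ce=cv2.connectedComponentsWithStats(m);i=1+np.argmax(s[1:,4]);print(s[i],ce[i])
cn=max(cv2.findContours((l==i).astype(np.uint8),0,1)[0],key=len);print(cv2.fitEllipse(cn))
E
```

```text
Y 246 337 346 341.5
Y 248 334 351 342.5
Y 250 332 352 342.0
Y 252 332 353 342.5
Y 254 331 353 342.0
Y 256 331 353 342.0
Y 258 331 353 342.0
Y 260 332 354 343.0
Y 262 332 354 343.0
Y 264 332 354 343.0
Y 266 332 354 343.0
Y 268 332 355 343.5
Y 270 332 355 343.5
Y 272 332 355 343.5
Y 274 333 355 344.0
Y 276 333 356 344.5
Y 278 333 356 344.5
Y 280 334 355 344.5
Y 282 335 353 344.0
H 162 329 340 334.5
H 165 324 345 334.5
H 168 322 348 335.0
H 171 320 350 335.0
H 174 319 370 344.5
H 177 318 370 344.0
H 180 318 371 344.5
H 183 318 371 344.5
H 186 318 371 344.5
H 189 319 371 345.0
H 192 319 374 346.5
H 195 319 374 346.5
H 198 319 374 346.5
H 201 319 374 346.5
H 204 319 374 346.5
H 207 319 367 343.0
H 210 320 367 343.5
H 213 320 366 343.0
H 216 319 366 342.5
H 219 320 365 342.5
H 222 320 358 339.0
H 225 321 356 338.5
H 228 322 354 338.0
H 231 326 350 338.0
H 234 336 344 340.0
H 237 336 345 340.5
H 240 337 345 341.0
H 243 337 345 341.0
[315 108  24  20 384] [326.47916667 117.46875   ]
((326.48040771484375, 117.47006225585938), (19.598085403442383, 23.132524490356445), 84.66204071044922)
```

```bash
python3 - <<'E'
from look import *
c,im,d,X=shot("side","s18");h=cv2.cvtColor(im,cv2.COLOR_BGR2HSV)
cv2.imwrite("pics/s18c.png",cv2.resize(im[150:270,270:360],None,fx=5,fy=5,interpolation=cv2.INTER_CUBIC))
y=(cv2.inRange(h,(18,90,40),(38,255,255))>0);y[:,:290]=0;y[:,330:]=0;y[:130]=0;y[200:]=0
for v in range(140,190):
    u=np.nonzero(y[v])[0]
    if len(u): print("Y",v,u[0],u[-1],(u[0]+u[-1])/2)
P=(X[...,2]>.165)&(X[...,2]<.36)&(abs(X[...,0]-.49)<.07)&(abs(X[...,1]+.017)<.07)&(d>.05)
for v in range(170,215,1):
    u=np.nonzero(P[v,290:330])[0]+290
    if len(u): print("H",v,u[0],u[-1],(u[0]+u[-1])/2)
near=(abs(X[...,0]-.487)<.03)&(abs(X[...,1]+.017)<.03)&(abs(X[...,2]-.05)<.015)
m=(near&(h[...,2]<75)).astype(np.uint8);k,l,s,ce=cv2.connectedComponentsWithStats(m);i=1+np.argmax(s[1:,4]);print(s[i],ce[i])
E
```

```text
Y 159 305 311 308.0
Y 160 305 312 308.5
Y 161 304 312 308.0
Y 162 304 312 308.0
Y 163 304 312 308.0
Y 164 304 312 308.0
Y 165 304 311 307.5
Y 166 304 311 307.5
Y 167 304 311 307.5
Y 168 304 311 307.5
Y 169 304 311 307.5
Y 170 304 311 307.5
Y 171 305 311 308.0
Y 172 306 310 308.0
Y 173 308 308 308.0
H 170 304 312 308.0
H 171 304 312 308.0
H 172 305 311 308.0
H 173 307 310 308.5
H 174 307 310 308.5
H 175 307 310 308.5
H 176 307 309 308.0
H 177 307 309 308.0
H 178 306 310 308.0
H 179 303 313 308.0
H 180 302 314 308.0
H 181 301 315 308.0
H 182 301 315 308.0
H 183 300 316 308.0
H 184 300 319 309.5
H 185 300 320 310.0
H 186 300 320 310.0
H 187 300 320 310.0
H 188 301 320 310.5
H 189 300 329 314.5
H 190 300 329 314.5
H 191 300 329 314.5
H 192 300 329 314.5
H 193 300 329 314.5
H 194 300 329 314.5
H 195 300 329 314.5
H 196 300 324 312.0
H 197 300 323 311.5
H 198 300 323 311.5
H 199 300 323 311.5
H 200 300 323 311.5
H 201 300 323 311.5
H 202 300 323 311.5
H 203 300 318 309.0
H 204 300 315 307.5
H 205 300 315 307.5
H 206 301 315 308.0
H 207 301 314 307.5
H 208 302 313 307.5
H 209 302 313 307.5
H 210 303 312 307.5
H 211 306 309 307.5
[300 237  12   9  87] [305.40229885 240.8045977 ]
```

View pics/s18c.png

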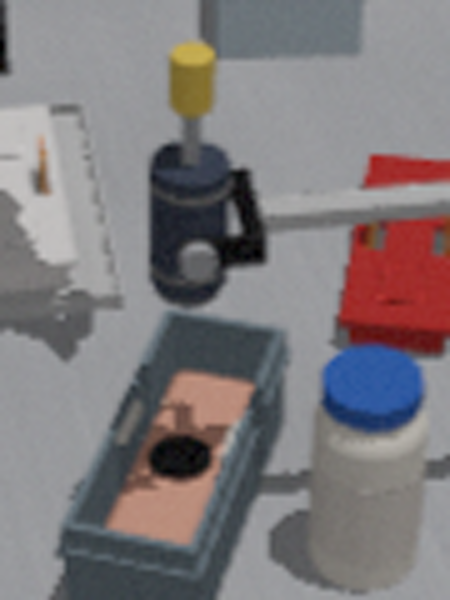

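```bash
python3 - <<'E'
from look import *
a=np.radians(-5.6);hx=np.array([np.cos(a),np.sin(a),0])
# use current wrist cam (arm has not moved since w18)
for n,pts,spot in (("wrist",[(343.0,265),(341.9,257),(341,241.5),(340.2,236),(334.8,168),(343.5,271),(338,229)],(326.48,117.47)),
                   ("side",[(308,163),(307.6,168),(308,182),(307.5,205.5),(307.5,209)],(305.4,240.8))):
    c=cam(n);S=onplane(c,[spot],.0505)[0]
    q=np.array(pts);k=np.polyfit(q[:,1],q[:,0],1);res=q[:,0]-np.polyval(k,q[:,1])
    off=np.polyval(k,spot[1])-spot[0]
    J=(proj(c,S+.001*hx)-proj(c,S))[0]; g=J[0]-k[0]*J[1]
    print(n,"S",S.round(4),"res",res.round(2),"line off px",off.round(2),"px/mm",g.round(3),"aim mm toward post",(off/g).round(2),"tilt deg",np.degrees(off/g/174.5).round(2))
E
```

```text
wrist S [ 0.4871 -0.0152  0.0505] res [ 0.35 -0.06  0.37  0.05  0.5   0.34 -1.55] line off px 3.48 px/mm 0.624 aim mm toward post 5.57 tilt deg 1.83
side S [ 0.4863 -0.015   0.0505] res [ 0.09 -0.27  0.25 -0.05 -0.02] line off px 1.86 px/mm 0.33 aim mm toward post 5.64 tilt deg 1.85
```

```bash
python3 - <<'E'
from look import *
T=Rtool(-5.6,0)
p,R,o=tool();rel([.46,.08,.46],R);rel([.49,-.017,.42],T)
E
```

```text
rel [-0.048  -0.0207  0.0665] [0. 0. 0.]
rel [0.0335 0.0196 0.1268] [-88.58  23.79  23.52]
```

Call:
{"api": "jog_arm", "payload": {"targets": "-0.03 -0.01 0.04 -7.5 2 2 0.7; -0.048 -0.02 0.066 -15 4 4 0.7; -0.048 -0.02 0.066 -22.5 6 6 0.7; -0.048 -0.02 0.066 -30 8 8 0.7; -0.048 -0.02 0.066 -37 10 9.8 0.7"}}

```text
t: 21.4
eef_pos: [0.4601, 0.0804, 0.4605]
ee_rot: [-18.6, 71.3, -75.9]
contact_force: [-0.3, -0.2, -0.2]
finger_gap: 0.0597
```

```bash
python3 - <<'E'
from look import *
p,R,o=tool();print(p);rel([.49,-.017,.45],Rtool(-5.6,0))
E
```

```text
[0.46011765 0.08040762 0.46051489]
rel [ 0.0426 -0.0246  0.0899] [-51.31  13.81  13.55]
```

Call:
{"api": "jog_arm", "payload": {"targets": "0.01 -0.01 0.03 -7.8 2.1 2 0.7; 0.02 -0.016 0.06 -15.6 4.2 4 0.7; 0.03 -0.02 0.08 -23.4 6.3 6.1 0.7; 0.04 -0.024 0.09 -31 8.4 8.2 0.7; 0.0426 -0.0246 0.09 -39 10.5 10.3 0.7"}}

```text
t: 21.9
eef_pos: [0.4897, -0.0192, 0.4492]
ee_rot: [-38.9, 85.0, -58.1]
contact_force: [0.1, 0.3, 0.9]
finger_gap: 0.0595
```

Call:
{"api": "jog_arm", "payload": {"targets": "0 0 0 -7.5 2 2 0.7; 0 0 0 -12.3 3.3 3.2 0.7; 0 0 0 -12.3 3.3 3.2 0.7; 0 0 0 -12.3 3.3 3.2 0.7; 0 0 0 -12.3 3.3 3.2 0.7"}}

```text
t: 22.4
eef_pos: [0.4897, -0.0169, 0.4492]
ee_rot: [-59.7, 89.5, -66.7]
contact_force: [-0.4, -0.3, 0.3]
finger_gap: 0.06
```

```bash
python3 - <<'E'
from look import *
p,R,o=tool();print(p);rel([.4974,-.0174,.405],Rtool(-5.6,0))
E
```

```text
[ 0.48970464 -0.01692796  0.4491903 ]
rel [0.0442 0.0008 0.0075] [-1.47  0.27  0.47]
```

Call:
{"api": "jog_arm", "payload": {"targets": "0.03 0.0008 0.0075 -1.5 0.3 0.5 0.7; 0.044 0.0008 0.0075 -1.5 0.3 0.5 0.7; 0.044 0.0008 0.0075 -1.5 0.3 0.5 0.7; 0.044 0.0008 0.0075 -1.5 0.3 0.5 0.7"}}

```text
t: 22.8
eef_pos: [0.4977, -0.0174, 0.4054]
ee_rot: [139.6, 89.9, 134.1]
contact_force: [-0.2, -0.2, 1.6]
finger_gap: 0.0601
```

Call:
{"api": "jog_arm", "payload": {"targets": "0 0 0 0 0 0 0.7; 0 0 0 0 0 0 0.7"}}

```text
t: 23.0
eef_pos: [0.4982, -0.0177, 0.4061]
ee_rot: [22.5, 89.9, 16.9]
contact_force: [-0.3, 0.3, 1.0]
finger_gap: 0.0599
```

```bash
python3 - <<'E'
from look import *
p,R,o=tool();print(p,o["ee_rot"]);rel([.4974,-.0174,.405],Rtool(-5.6,0))
c,im,d,X=shot("wrist","w19");h=cv2.cvtColor(im,cv2.COLOR_BGR2HSV)
Q=(X-p)@R
m=(cv2.inRange(h,(18,90,40),(38,255,255))>0)&(d>.05)&(abs(Q[...,1])<.03)&(Q[...,0]>.03)&(Q[...,0]<.13)
q=Q[m]
for lo in np.arange(.05,.12,.006):
    s=q[(q[:,0]>=lo)&(q[:,0]<lo+.006)]
    if len(s)>5: print(lo.round(3),len(s),s.min(0).round(4),s.max(0).round(4))
m=(X[...,2]>.165)&(X[...,2]<.29)&(d>.05)&(abs(Q[...,1])<.026)&(Q[...,2]<.01)&(Q[...,2]>-.04)
q=Q[m]
for lo in np.arange(.10,.24,.01):
    s=q[(q[:,0]>=lo)&(q[:,0]<lo+.01)]
    if len(s)>5: print("head",lo.round(3),len(s),s.min(0).round(4),s.max(0).round(4))
E
```

```text
[ 0.49817563 -0.01773963  0.40613231] [22.46453633 89.92756385 16.92781623]
rel [ 0.0011  0.0003 -0.0008] [ 0.06  0.07 -0.03]
0.068 227 [ 0.0722 -0.0075 -0.013 ] [0.074  0.0126 0.0075]
0.074 464 [ 0.074  -0.0093 -0.0134] [0.0797 0.0136 0.01  ]
0.08 67 [ 0.0801 -0.0095 -0.0136] [ 0.0858  0.0139 -0.0021]
0.086 61 [ 0.0861 -0.0089 -0.0137] [ 0.092   0.0133 -0.0044]
0.092 57 [ 0.092  -0.0091 -0.0142] [ 0.0978  0.0134 -0.0041]
0.098 44 [ 0.0981 -0.0093 -0.0139] [ 0.1031  0.0127 -0.0033]
head 0.13 29 [ 0.1301 -0.0022 -0.0211] [ 0.14    0.0152 -0.0053]
head 0.14 1002 [ 0.14   -0.0193 -0.026 ] [0.1499 0.0236 0.0097]
head 0.15 100 [ 0.15   -0.0198 -0.0261] [ 0.16    0.024  -0.0038]
head 0.16 62 [ 0.1604 -0.0174 -0.0262] [ 0.17    0.0218 -0.0133]
head 0.17 91 [ 0.1702 -0.0259 -0.0264] [0.1798 0.0223 0.0093]
head 0.18 74 [ 0.1802 -0.0258 -0.0266] [0.19   0.0218 0.0093]
head 0.19 56 [ 0.1902 -0.0258 -0.0267] [ 0.1998  0.0222 -0.009 ]
head 0.2 82 [ 0.2001 -0.0198 -0.0278] [ 0.2094  0.0241 -0.007 ]
head 0.21 21 [ 0.2104 -0.0117 -0.0273] [ 0.219   0.0185 -0.0202]
```

View pics/w19.png

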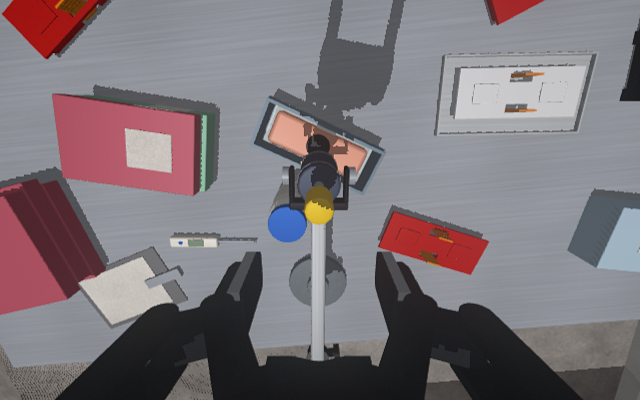

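```bash
python3 - <<'E'
from look import *
p,R,o=tool();c=cam("wrist");im=cv2.imread("pics/w19.png");d=np.load("pics/w19.npy");X=cloud(c,d);h=cv2.cvtColor(im,cv2.COLOR_BGR2HSV)
near=(abs(X[...,0]-.487)<.03)&(abs(X[...,1]+.017)<.03)&(abs(X[...,2]-.05)<.015)
m=(near&(h[...,2]<75)).astype(np.uint8);k,l,s,ce=cv2.connectedComponentsWithStats(m);i=1+np.argmax(s[1:,4]);print(s[i],ce[i])
# barrel hides part? box corners instead: inner rim
v,u=np.nonzero(l==i);P=onplane(c,np.c_[u,v],.0505)
from scipy.optimize import least_squares
cn=max(cv2.findContours((l==i).astype(np.uint8),0,1)[0],key=len)[:,0,:].astype(float)
C=onplane(c,cn,.0505)[:,:2]
f=least_squares(lambda t:np.hypot(*(C-t[:2]).T)-.0200,[.487,-.017],loss="soft_l1",f_scale=.001);S=np.r_[f.x,.0505];print("S circle-fit",S.round(4),"tool",((S-p)@R).round(4),"resid",np.abs(f.fun).mean())
cv2.imwrite("pics/w19c.png",cv2.resize(im[80:240,240:400],None,fx=4,fy=4,interpolation=cv2.INTER_CUBIC))
E
```

```text
[307 134  23  19 301] [317.99335548 143.13621262]
S circle-fit [ 0.4882 -0.014   0.0505] tool [ 0.3555  0.0026 -0.0105] resid 0.004702003743671121
```

View pics/w19c.png

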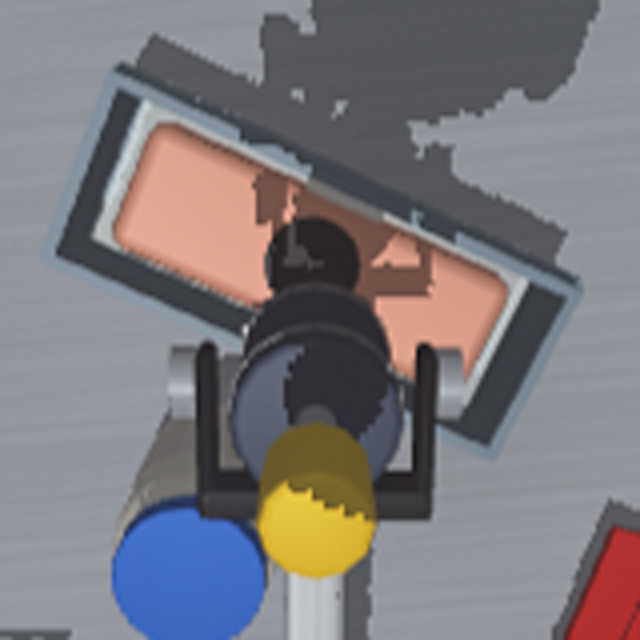

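```bash
python3 - <<'E'
from look import *
for f in ("w17","w19"):
    im=cv2.imread(f"pics/{f}.png");d=np.load(f"pics/{f}.npy");h=cv2.cvtColor(im,cv2.COLOR_BGR2HSV);g=im.astype(int)
    y=(cv2.inRange(h,(18,90,40),(38,255,255))>0);y[:,:280]=0;y[:,360:]=0;y[:180]=0;y[260:]=0
    vs=np.nonzero(y.any(1))[0];print(f,"yellow rows",vs.min(),vs.max())
    for v in range(vs.min(),vs.max()+1,4):
        u=np.nonzero(y[v])[0];print(" Y",v,u[0],u[-1],(u[0]+u[-1])/2)
    # spot: dark & low saturation vs pink : per row edges
    pk=(h[...,0]<15)&(h[...,1]>60)
    for v in range(130 if f=="w19" else 155,152 if f=="w19" else 180,2):
        row=np.nonzero(~pk[v,290:345])[0]+290
        # run containing 318
        run=[u for u in row]; 
        a=b=318
        while a-1 in run:a-=1
        while b+1 in run:b+=1
        print(" S",v,a,b,(a+b)/2)
    # knobs: light grey pixels left/right of the yoke by depth
    dd=d[:, :]
    for v in range(160,215,4):
        r=dd[v,270:370];c0=np.nonzero((r>.05)&(r<.46))[0]
        if len(c0):print(" H",v,c0[0]+270,c0[-1]+270,(c0[0]+c0[-1])/2+270)
E
```

```text
w17 yellow rows 210 241
 Y 210 315 321 318.0
 Y 214 309 327 318.0
 Y 218 308 328 318.0
 Y 222 307 329 318.0
 Y 226 307 329 318.0
 Y 230 307 330 318.5
 Y 234 308 328 318.0
 Y 238 311 325 318.0
 S 155 318 318 318.0
 S 157 318 318 318.0
 S 159 315 320 317.5
 S 161 311 324 317.5
 S 163 309 325 317.0
 S 165 308 326 317.0
 S 167 308 327 317.5
 S 169 308 327 317.5
 S 171 308 327 317.5
 S 173 308 326 317.0
 S 175 310 325 317.5
 S 177 311 324 317.5
 S 179 309 327 318.0
 H 176 314 323 318.5
 H 180 308 329 318.5
 H 184 305 332 318.5
 H 188 303 333 318.0
 H 192 288 348 318.0
 H 196 288 349 318.5
 H 200 288 349 318.5
 H 204 288 348 318.0
 H 208 294 343 318.5
 H 212 294 343 318.5
w19 yellow rows 186 224
 Y 186 315 321 318.0
 Y 190 309 328 318.5
 Y 194 307 331 319.0
 Y 198 306 332 319.0
 Y 202 305 332 318.5
 Y 206 304 333 318.5
 Y 210 304 333 318.5
 Y 214 305 332 318.5
 Y 218 307 331 319.0
 Y 222 311 326 318.5
 S 130 318 318 318.0
 S 132 318 318 318.0
 S 134 318 318 318.0
 S 136 312 323 317.5
 S 138 309 326 317.5
 S 140 308 327 317.5
 S 142 307 328 317.5
 S 144 306 328 317.0
 S 146 306 329 317.5
 S 148 306 328 317.0
 S 150 307 328 317.5
 H 160 303 335 319.0
 H 164 301 336 318.5
 H 168 283 355 319.0
 H 172 282 355 318.5
 H 176 282 355 318.5
 H 180 282 355 318.5
 H 184 289 348 318.5
 H 188 289 348 318.5
 H 192 289 348 318.5
 H 196 289 348 318.5
 H 200 282 347 314.5
 H 204 276 347 311.5
 H 208 274 347 310.5
 H 212 271 333 302.0
```

```bash
python3 - <<'E'
from look import *
p,R,o=tool();H=p+R@[.0905,.0022,-.0018];print(H)
T=Rtool(-5.6,1.3)
rel(H+.016*T[:,0],T)
E
```

```text
[ 0.49657551 -0.01534382  0.31546932]
rel [ 0.1065  0.0022 -0.0022] [ 0.06  1.35 -0.03]
```

Call:
{"api": "jog_arm", "payload": {"targets": "0.02 0.0022 -0.0022 0 1.35 0 0.7; 0.05 0.0022 -0.0022 0 1.35 0 0.7; 0.08 0.0022 -0.0022 0 1.35 0 0.7; 0.106 0.0022 -0.0022 0 1.35 0 0.7; 0.106 0.0022 -0.0022 0 1.35 0 0.7", "squeeze": 20}}

```text
t: 23.55
eef_pos: [0.4924, -0.0144, 0.2945]
ee_rot: [175.9, 88.0, 170.3]
contact_force: [-0.6, -0.3, 0.5]
finger_gap: 0.06
```

Call:
{"api": "jog_arm", "payload": {"targets": "0 0 0 0 0 0 0.5; 0 0 0 0 0 0 0.4; 0 0 0 0 0 0 0.3; 0 0 0 0 0 0 0.2; 0 0 0 0 0 0 0.2", "squeeze": 20}}

```text
t: 24.05
eef_pos: [0.4966, -0.0158, 0.3004]
ee_rot: [-179.2, 88.8, 175.3]
contact_force: [0.1, -1.2, 4.7]
finger_gap: 0.0233
```

Call:
{"api": "jog_arm", "payload": {"targets": "0 0 0 0 0 0 0.2; 0 0 0 0 0 0 0.2; 0 0 0 0 0 0 0.2", "squeeze": 30}}

```text
t: 24.35
eef_pos: [0.4966, -0.0158, 0.3004]
ee_rot: [-179.4, 88.8, 175.1]
contact_force: [-0.3, -1.6, 5.3]
finger_gap: 0.0228
```

```bash
cat >> look.py <<'E'
def turnhead(dphi,dth,post=(.772,-.0446)):
    p,R,o=tool(); Rz=Rn.from_euler('z',dphi,degrees=True).as_matrix(); P=np.array([*post,0.])
    a=p+.075*R[:,0]; Ry=Rn.from_euler('y',dth,degrees=True).as_matrix()
    R2=R@Ry; p2=a-.075*R2[:,0]          # tilt about pivot
    return P+Rz@(p2-P),Rz@R2
E
python3 - <<'E'
from look import *
p,R,o=tool();print(p,o["contact_force"].round(1),o["wrist_torque"].round(2),o["finger_gap"],o["t"])
h=np.degrees(np.arctan2(R[1,2],R[0,2]));th=np.degrees(np.arcsin(-R[2,2]));print("h,th",h,th)
a=p+.075*R[:,0];print("piv",a)
x=R[:,0];print("aim by FK",(a+x*((.0505-a[2])/x[2])).round(4))
for f in (.5,1): rel(*turnhead(.4*f,2*f))
shot("side","s20");shot("wrist","w20")
E
```

```text
[ 0.49659762 -0.0157854   0.30044353] [-0.3 -1.6  5.3] [-0.27  0.07  0.02] 0.02278476438448748 24.35
h,th -5.542821444115733 1.226458801684974
piv [ 0.49499807 -0.01564834  0.22546072]
aim by FK [ 0.4913 -0.0153  0.0505]
rel [ 0.     -0.001   0.0013] [-0.2   1.   -0.01]
rel [ 0.     -0.0019  0.0026] [-0.4   2.   -0.02]
```

Call:
{"api": "jog_arm", "payload": {"targets": "0 -0.0006 0.0007 -0.1 0.5 0 0.2; 0 -0.001 0.0013 -0.2 1 0 0.2; 0 -0.0015 0.002 -0.3 1.5 0 0.2; 0 -0.0019 0.0026 -0.4 2 0 0.2; 0 -0.0019 0.0026 -0.4 2 0 0.2"}}

```text
t: 24.95
eef_pos: [0.4988, -0.017, 0.3003]
ee_rot: [177.8, 86.7, 172.7]
contact_force: [-0.7, 0.7, 6.8]
finger_gap: 0.0233
```

Call:
{"api": "jog_arm", "payload": {"targets": "0 0 0 0 0 0 0.2; 0 0 0 0 0 0 0.2; 0 0 0 0 0 0 0.2"}}

```text
t: 25.25
eef_pos: [0.4989, -0.017, 0.3003]
ee_rot: [177.9, 86.8, 172.8]
contact_force: [-0.2, 1.7, 6.5]
finger_gap: 0.0233
```

```bash
python3 - <<'E'
from look import *
p,R,o=tool();print(p,o["contact_force"].round(1),o["wrist_torque"].round(2),o["finger_gap"],o["t"])
h=np.degrees(np.arctan2(R[1,2],R[0,2]));th=np.degrees(np.arcsin(-R[2,2]));print("h,th",h,th)
a=p+.075*R[:,0];x=R[:,0];print("piv",a,"aim by FK",(a+x*((.0505-a[2])/x[2])).round(4))
c,im,d,X=shot("wrist","w21");h=cv2.cvtColor(im,cv2.COLOR_BGR2HSV)
y=(cv2.inRange(h,(18,90,40),(38,255,255))>0);y[:,:280]=0;y[:,360:]=0
for v in range(250,310,6):
    u=np.nonzero(y[v])[0]
    if len(u): print("Y",v,u[0],u[-1],(u[0]+u[-1])/2)
pk=(h[...,0]<15)&(h[...,1]>60)
for v in range(140,190,3):
    a=b=318
    while not pk[v,a-1] and a>280:a-=1
    while not pk[v,b+1] and b<360:b+=1
    print("S",v,a,b,(a+b)/2)
E
```

```text
[ 0.49886726 -0.01697543  0.30033301] [-0.2  1.7  6.5] [ 0.09  0.01 -0.08] 0.023279255442620203 25.25
h,th -5.159106163113996 3.2470042610638585
piv [ 0.49465014 -0.01644157  0.22545357] aim by FK [ 0.4848 -0.0152  0.0505]
Y 250 302 335 318.5
Y 256 298 339 318.5
Y 262 297 340 318.5
Y 268 296 341 318.5
Y 274 295 342 318.5
Y 280 294 343 318.5
Y 286 293 343 318.0
Y 292 292 344 318.0
Y 298 293 344 318.5
Y 304 295 342 318.5
S 140 309 360 334.5
S 143 315 360 337.5
S 146 318 360 339.0
S 149 318 318 318.0
S 152 318 318 318.0
S 155 310 323 316.5
S 158 306 327 316.5
S 161 304 329 316.5
S 164 303 330 316.5
S 167 302 330 316.0
S 170 303 330 316.5
S 173 304 329 316.5
S 176 306 329 317.5
S 179 304 333 318.5
S 182 280 336 308.0
S 185 280 338 309.0
S 188 280 340 310.0
```

View pics/w21.png

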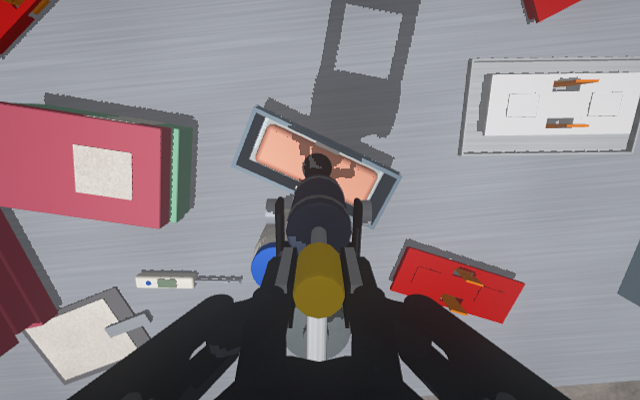

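```bash
python3 - <<'E'
from look import *
p,R,o=tool();print(R[2]);rel(*turnhead(.8,0))
E
```

```text
[-0.99839259  0.00205877 -0.05663914]
rel [-0.     -0.0038 -0.    ] [-0.8   0.   -0.05]
```

Call:
{"api": "jog_arm", "payload": {"targets": "0 -0.002 0 -0.4 0 0 0.2; 0 -0.0038 0 -0.8 0 0 0.2; 0 -0.0038 0 -0.8 0 0 0.2; 0 -0.0038 0 -0.8 0 0 0.2; 0 -0.0038 0 -0.8 0 0 0.2"}}

```text
t: 25.8
eef_pos: [0.4985, -0.021, 0.3003]
ee_rot: [177.7, 86.7, 173.3]
contact_force: [-1.0, 1.6, 6.2]
finger_gap: 0.0233
```

```bash
cat > lat.py <<'E'
from look import *
def lat(name,spotrows,yrows,brows):
    c,im,d,X=shot("wrist",name);h=cv2.cvtColor(im,cv2.COLOR_BGR2HSV)
    y=(cv2.inRange(h,(18,90,40),(38,255,255))>0);y[:,:270]=0;y[:,370:]=0
    m=[(np.nonzero(y[v])[0][[0,-1]].mean()) for v in yrows if y[v].any()];print("handle mid",np.mean(m).round(2),np.round(m,1))
    pk=(h[...,0]<15)&(h[...,1]>60);r=[]
    for v in spotrows:
        a=b=317
        while not pk[v,a-1] and a>280:a-=1
        while not pk[v,b+1] and b<360:b+=1
        r.append((v,a,b,(a+b)/2))
    print("spot",r)
    q=[]
    for v in brows:
        k=np.nonzero((d[v,270:370]>.05)&(abs(d[v,270:370]-d[v,318])<.06))[0]+270
        q.append((v,k[0],k[-1],(k[0]+k[-1])/2))
    print("head",q)
E
python3 - <<'E'
from lat import *
p,R,o=tool();print(p,o["contact_force"].round(1),o["t"]);h=np.degrees(np.arctan2(R[1,2],R[0,2]));th=np.degrees(np.arcsin(-R[2,2]));print("h,th",h,th)
a=p+.075*R[:,0];x=R[:,0];print("piv",a,"aim by FK",(a+x*((.0505-a[2])/x[2])).round(4))
lat("w22",range(155,176,3),range(256,305,6),range(182,200,3))
E
```

```text
[ 0.49846335 -0.02101068  0.30032709] [-1.   1.6  6.2] 25.8
h,th -4.356751039812414 3.252105001022913
piv [ 0.49423396 -0.02051657  0.22544806] aim by FK [ 0.4844 -0.0194  0.0505]
handle mid 318.39 [318.5 318.5 318.5 318.5 318.5 318.  318.  318.5 318.5]
spot [(155, 313, 326, 319.5), (158, 309, 330, 319.5), (161, 307, 332, 319.5), (164, 306, 333, 319.5), (167, 306, 333, 319.5), (170, 306, 333, 319.5), (173, 307, 332, 319.5)]
head [(182, np.int64(300), np.int64(337), np.float64(318.5)), (185, np.int64(298), np.int64(339), np.float64(318.5)), (188, np.int64(296), np.int64(341), np.float64(318.5)), (191, np.int64(295), np.int64(342), np.float64(318.5)), (194, np.int64(294), np.int64(343), np.float64(318.5)), (197, np.int64(278), np.int64(357), np.float64(317.5))]
```

```bash
python3 - <<'E'
from look import *
for f in ("w16","w20"):
    im=cv2.imread(f"pics/{f}.png");h=cv2.cvtColor(im,cv2.COLOR_BGR2HSV)
    y=(cv2.inRange(h,(18,90,40),(38,255,255))>0);y[:,:270]=0;y[:,370:]=0
    print(f,[np.nonzero(y[v])[0][[0,-1]].mean() for v in range(256,305,8)])
    pk=(h[...,0]<15)&(h[...,1]>60)
    for v in range(152,180,4):
        a=b=317
        while not pk[v,a-1] and a>280:a-=1
        while not pk[v,b+1] and b<360:b+=1
        print(v,a,b,(a+b)/2)
E
```

```text
w16 [np.float64(318.5), np.float64(318.0), np.float64(318.5), np.float64(318.5), np.float64(318.5), np.float64(318.0), np.float64(318.5)]
152 311 323 317.0
156 306 328 317.0
160 304 330 317.0
164 303 331 317.0
168 303 331 317.0
172 305 329 317.0
176 308 327 317.5
w20 [np.float64(318.5), np.float64(318.0), np.float64(318.0), np.float64(318.5), np.float64(318.5), np.float64(318.0), np.float64(318.0)]
152 307 325 316.0
156 304 328 316.0
160 302 330 316.0
164 302 330 316.0
168 303 329 316.0
172 306 327 316.5
176 308 329 318.5
```

Call:
{"api": "jog_arm", "payload": {"targets": "0 0.0007 0 0.15 0 0 0.2; 0 0.0013 0 0.27 0 0 0.2; 0 0.0013 0 0.27 0 0 0.2; 0 0.0013 0 0.27 0 0 0.2; 0 0.0013 0 0.27 0 0 0.2"}}

```text
t: 26.35
eef_pos: [0.4985, -0.0204, 0.3004]
ee_rot: [179.4, 86.7, 174.8]
contact_force: [-0.1, -1.2, 5.9]
finger_gap: 0.0232
```

```bash
python3 - <<'E'
from lat import *
p,R,o=tool();print(p,o["contact_force"].round(1),o["t"]);h=np.degrees(np.arctan2(R[1,2],R[0,2]));th=np.degrees(np.arcsin(-R[2,2]));print("h,th",h,th)
lat("w23",range(155,176,3),range(256,305,6),range(182,200,3))
E
```

```text
[ 0.4985205  -0.02037034  0.30035947] [-0.1 -1.2  5.9] 26.35
h,th -4.616632976917291 3.2554636696315917
handle mid 318.33 [318.5 318.5 318.5 318.5 318.5 318.  318.  318.5 318. ]
spot [(155, 313, 326, 319.5), (158, 309, 329, 319.0), (161, 307, 331, 319.0), (164, 306, 333, 319.5), (167, 305, 333, 319.0), (170, 306, 333, 319.5), (173, 307, 332, 319.5)]
head [(182, np.int64(300), np.int64(337), np.float64(318.5)), (185, np.int64(298), np.int64(339), np.float64(318.5)), (188, np.int64(296), np.int64(341), np.float64(318.5)), (191, np.int64(295), np.int64(342), np.float64(318.5)), (194, np.int64(294), np.int64(343), np.float64(318.5)), (197, np.int64(278), np.int64(357), np.float64(317.5))]
```

Call:
{"api": "jog_arm", "payload": {"targets": "0 0.0007 0 0.1 0 0 0.2; 0 0.0011 0 0.22 0 0 0.2; 0 0.0011 0 0.22 0 0 0.2; 0 0.0011 0 0.22 0 0 0.2"}}

```text
t: 26.8
eef_pos: [0.4986, -0.0193, 0.3003]
ee_rot: [179.8, 86.7, 174.9]
contact_force: [0.1, -1.5, 5.9]
finger_gap: 0.0233
```

```bash
python3 - <<'E'
from lat import *
p,R,o=tool();print(p,o["contact_force"].round(1),o["t"]);h=np.degrees(np.arctan2(R[1,2],R[0,2]));th=np.degrees(np.arcsin(-R[2,2]));print("h,th",h,th)
lat("w24",range(155,176,3),range(256,305,6),range(182,200,3))
E
```

```text
[ 0.49861862 -0.01933391  0.30033782] [ 0.1 -1.5  5.9] 26.8
h,th -4.837194715449393 3.2551661881670677
handle mid 318.33 [318.5 318.5 318.5 318.5 318.5 318.  318.  318.5 318. ]
spot [(155, 312, 325, 318.5), (158, 308, 329, 318.5), (161, 306, 331, 318.5), (164, 305, 332, 318.5), (167, 305, 333, 319.0), (170, 305, 332, 318.5), (173, 306, 331, 318.5)]
head [(182, np.int64(300), np.int64(337), np.float64(318.5)), (185, np.int64(298), np.int64(339), np.float64(318.5)), (188, np.int64(296), np.int64(341), np.float64(318.5)), (191, np.int64(295), np.int64(342), np.float64(318.5)), (194, np.int64(294), np.int64(343), np.float64(318.5)), (197, np.int64(278), np.int64(357), np.float64(317.5))]
```

Call:
{"api": "jog_arm", "payload": {"targets": "0 0 0 0 0 0 0.3; 0 0 0 0 0 0 0.4; 0 0 0 0 0 0 0.6; 0 0 0 0 0 0 0.7; 0 0 0 0 0 0 0.7"}}

```text
t: 27.35
eef_pos: [0.4978, -0.0187, 0.2987]
ee_rot: [178.4, 86.5, 173.5]
contact_force: [-0.3, 0.5, 0.6]
finger_gap: 0.0597
```

Call:
{"api": "jog_arm", "payload": {"targets": "-0.03 0 0 0 0 0 0.7; -0.06 0 0 0 0 0 0.7; -0.1 0 0 0 0 0 0.7; -0.14 0 0 0 0 0 0.7; -0.16 0 0 0 0 0 0.7"}}

```text
t: 27.85
eef_pos: [0.5085, -0.02, 0.4624]
ee_rot: [179.4, 86.9, 174.6]
contact_force: [0.5, 0.2, 0.1]
finger_gap: 0.0599
```

Call:
{"api": "jog_arm", "payload": {"targets": "0 0 -0.04 0 0 0 0.7; 0 0 -0.04 0 0 0 0.7; 0 0 -0.04 0 0 0 0.7"}}

```text
t: 28.15
eef_pos: [0.4671, -0.0163, 0.4613]
ee_rot: [178.6, 86.6, 173.7]
contact_force: [-1.0, -0.6, -0.4]
finger_gap: 0.0596
```

```bash
python3 - <<'E'
from lat import *
p,R,o=tool();print(p,o["t"])
lat("w25",range(160,178,3),range(214,240,4),range(184,216,4))
c,im,d,X=shot("side","s25");h=cv2.cvtColor(im,cv2.COLOR_BGR2HSV)
y=(cv2.inRange(h,(18,90,40),(38,255,255))>0);y[:,:290]=0;y[:,330:]=0;y[:130]=0;y[200:]=0
for v in range(156,176,1):
    u=np.nonzero(y[v])[0]
    if len(u): print("Y",v,u[0],u[-1],(u[0]+u[-1])/2)
P=(X[...,2]>.165)&(X[...,2]<.36)&(abs(X[...,0]-.49)<.07)&(abs(X[...,1]+.017)<.07)&(d>.05)
for v in list(range(176,184))+list(range(202,215)):
    u=np.nonzero(P[v,290:330])[0]+290
    if len(u): print("H",v,u[0],u[-1],(u[0]+u[-1])/2)
near=(abs(X[...,0]-.487)<.03)&(abs(X[...,1]+.017)<.03)&(abs(X[...,2]-.05)<.015)
m=(near&(h[...,2]<75)).astype(np.uint8);k,l,s,ce=cv2.connectedComponentsWithStats(m);i=1+np.argmax(s[1:,4]);print(s[i],ce[i])
E
```

```text
[ 0.46709763 -0.01629219  0.46126405] 28.15
handle mid 317.71 [318.  317.5 317.5 318.  317.5 317.5 318. ]
spot [(160, 317, 317, 317.0), (163, 313, 323, 318.0), (166, 310, 326, 318.0), (169, 309, 327, 318.0), (172, 308, 328, 318.0), (175, 309, 327, 318.0)]
head [(184, np.int64(305), np.int64(331), np.float64(318.0)), (188, np.int64(303), np.int64(333), np.float64(318.0)), (192, np.int64(288), np.int64(348), np.float64(318.0)), (196, np.int64(288), np.int64(348), np.float64(318.0)), (200, np.int64(288), np.int64(348), np.float64(318.0)), (204, np.int64(288), np.int64(348), np.float64(318.0)), (208, np.int64(293), np.int64(342), np.float64(317.5)), (212, np.int64(301), np.int64(335), np.float64(318.0))]
Y 159 307 312 309.5
Y 160 306 313 309.5
Y 161 306 313 309.5
Y 162 306 313 309.5
Y 163 306 313 309.5
Y 164 306 313 309.5
Y 165 306 313 309.5
Y 166 305 313 309.0
Y 167 305 313 309.0
Y 168 305 313 309.0
Y 169 305 312 308.5
Y 170 305 312 308.5
Y 171 306 312 309.0
Y 172 306 312 309.0
Y 173 308 310 309.0
H 176 308 310 309.0
H 177 307 310 308.5
H 178 307 310 308.5
H 179 304 312 308.0
H 180 302 314 308.0
H 181 301 315 308.0
H 182 301 316 308.5
H 183 301 316 308.5
H 202 300 323 311.5
H 203 300 322 311.0
H 204 300 315 307.5
H 205 300 314 307.0
H 206 300 314 307.0
H 207 301 314 307.5
H 208 301 313 307.0
H 209 302 313 307.5
H 210 303 312 307.5
H 211 304 310 307.0
[300 237  12   9  89] [305.43820225 240.88764045]
```

Call:
{"api": "jog_arm", "payload": {"targets": "0 0.045 0 7.5 -2 -2 0.7; 0 0.09 0 15 -4 -4 0.7; 0 0.14 -0.01 22 -6 -5.5 0.7; 0.01 0.143 -0.016 29 -8 -7 0.7; 0.01 0.143 -0.016 36 -10 -9 0.7"}}

```text
t: 28.75
eef_pos: [0.4623, 0.13, 0.4508]
ee_rot: [-38.8, 78.2, -79.4]
contact_force: [0.7, 0.3, -1.3]
finger_gap: 0.0598
```

```bash
python3 - <<'E'
from look import *
p,R,o=tool();print(p,o["qpos"].round(1))
rel([.485,.115,.38],Rtool(-96,-30))
E
```

```text
[0.46231017 0.13004266 0.45079445] [  9.7   8.3  81.8 -11.8  89.7 -39.7]
rel [0.0732 0.0126 0.0155] [ 54.03 -15.63 -12.03]
```

Call:
{"api": "jog_arm", "payload": {"targets": "0 0 0 8 -2.3 -1.8 0.7; 0 0 0 16 -4.6 -3.6 0.7; 0.01 0.01 0 24 -7 -5.4 0.7; 0.04 0.011 0.01 32 -9.3 -7.2 0.7; 0.06 0.0115 0.015 40 -11.6 -8.9 0.7"}}

```text
t: 29.25
eef_pos: [0.4851, 0.1149, 0.3925]
ee_rot: [-8.5, 64.2, -89.9]
contact_force: [-0.3, 0.3, -0.5]
finger_gap: 0.0599
```

Call:
{"api": "jog_arm", "payload": {"targets": "0.01 0 0 8 -2 -1.8 0.7; 0.01 0 0 14 -4 -3.1 0.7; 0.01 0 0 14 -4 -3.1 0.7; 0.01 0 0 14 -4 -3.1 0.7; 0.01 0 0 14 -4 -3.1 0.7"}}

```text
t: 29.75
eef_pos: [0.4846, 0.1103, 0.3856]
ee_rot: [0.2, 60.1, -95.6]
contact_force: [0.4, -0.7, -0.4]
finger_gap: 0.0598
```

```bash
python3 - <<'E'
from look import *
p,R,o=tool();print(p,o["t"])
c,im,d,X=shot("wrist","w26");h=cv2.cvtColor(im,cv2.COLOR_BGR2HSV)
y=(cv2.inRange(h,(18,90,40),(38,255,255))>0);y[:,:310]=0;y[:,375:]=0;y[:230]=0
A=[]
for v in range(246,290,3):
    u=np.nonzero(y[v])[0]
    if len(u)>18: A.append((v,(u[0]+u[-1])/2))
P=(X[...,2]>.16)&(X[...,2]<.36)&(abs(X[...,0]-.49)<.06)&(abs(X[...,1]+.017)<.06)&(d>.05)
for v in range(156,174,3):
    u=np.nonzero(P[v,300:375])[0]+300
    if len(u): print("H",v,u[0],u[-1],(u[0]+u[-1])/2)
for v in range(226,250,3):
    u=np.nonzero(P[v,300:375])[0]+300
    if len(u): print("H",v,u[0],u[-1],(u[0]+u[-1])/2)
print(A)
near=(abs(X[...,0]-.487)<.03)&(abs(X[...,1]+.017)<.03)&(abs(X[...,2]-.05)<.012)
m=(near&(h[...,2]<60)).astype(np.uint8);k,l,s,ce=cv2.connectedComponentsWithStats(m);i=1+np.argmax(s[1:,4]);print(s[i],ce[i])
shot("top","t26")
E
```

```text
[0.48463937 0.11029578 0.38558965] 29.75
H 165 325 343 334.0
H 168 322 345 333.5
H 171 320 348 334.0
H 226 322 357 339.5
H 229 323 354 338.5
H 232 326 350 338.0
H 235 337 345 341.0
H 238 338 346 342.0
H 241 338 346 342.0
H 244 338 347 342.5
H 247 338 351 344.5
[(252, np.float64(344.0)), (255, np.float64(344.0)), (258, np.float64(344.0)), (261, np.float64(345.0)), (264, np.float64(345.0)), (267, np.float64(345.5)), (270, np.float64(346.0)), (273, np.float64(346.0)), (276, np.float64(346.5)), (279, np.float64(347.0)), (282, np.float64(346.5))]
[315 108  24  21 388] [326.8556701  117.95103093]
```

View pics/w26.png

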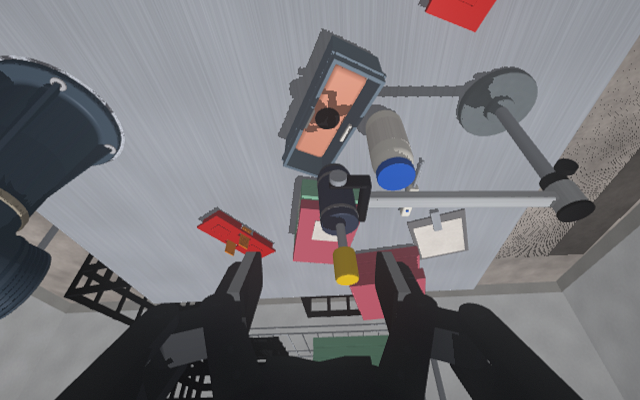

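View pics/t26.png

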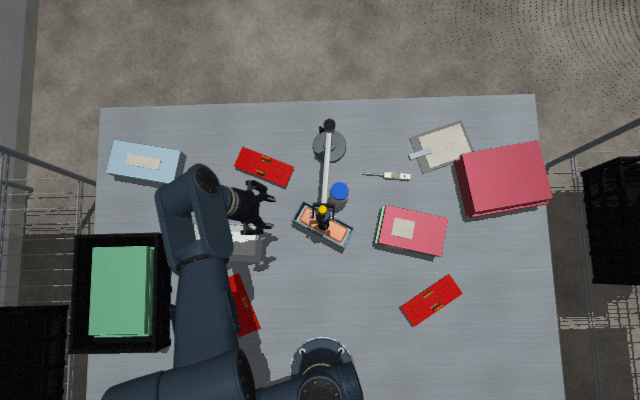

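```bash
python3 - <<'E'
from look import *
# lid flatness from s25 (side) depth, bystanders top0 vs t26
c=cam("side");im=cv2.imread("pics/s25.png");X=cloud(c,np.load("pics/s25.npy"));h=cv2.cvtColor(im,cv2.COLOR_BGR2HSV)
m=(abs(X[...,0]-.437)<.03)&(abs(X[...,1]-.32)<.09)&(h[...,1]<40)&(h[...,2]>120)&(X[...,2]>.015)&(X[...,2]<.045)
q=X[m];A=np.c_[q[:,:2],np.ones(len(q))];k,*_=np.linalg.lstsq(A,q[:,2],rcond=None);print("lid n",len(q),"z",np.median(q[:,2]).round(4),"slope deg",np.degrees(k[:2]).round(2))
a=cv2.imread("pics/top0.png").astype(int);b=cv2.imread("pics/t26.png").astype(int)
D=(abs(a-b).max(2)>60).astype(np.uint8);D[:,:285]=0;D[330:]=0
k,l,s,ce=cv2.connectedComponentsWithStats(D);print([ (s[i].tolist()) for i in range(1,k) if s[i,4]>8])
for f in ("top0","t26"):
    h=cv2.cvtColor(cv2.imread(f"pics/{f}.png"),cv2.COLOR_BGR2HSV);m=cv2.inRange(h,(105,180,80),(125,255,255));m[:,:320]=0;m[:,360:]=0
    v,u=np.nonzero(m);print(f,"cap",u.mean().round(2),v.mean().round(2))
print(ctrl.get_obs()["t"]);print(ctrl.hand_in())
E
```

```text
lid n 418 z 0.0306 slope deg [-0.47  0.05]
[[315, 132, 17, 71, 398], [285, 163, 70, 85, 1713], [319, 169, 4, 23, 50], [318, 193, 3, 7, 11], [288, 226, 18, 12, 118], [311, 239, 8, 4, 9]]
top0 cap 339.15 190.78
t26 cap 339.17 190.81
29.85
the job is handed in; nothing more can be done
None
```

I finished the job and handed it in at about 30 s of the 72 s allowed. The hand-in gives no verdict, so the results below are my own measurements.

- **Lid:** I squeezed both orange tabs and lifted the white lid straight off. To stay clear of the thermometer head, the gripper leaned 30°. The lid was lowered until it touched the tray floor, then released. It lies flat and right way up, with its plate level to within 0.5° and about 30 mm above the bench.
- **Thermometer:** My first aim was about 6 mm off towards the post and 2 mm to the side. I took hold of the handle again, corrected the swing and tilt, and let go.
- **Aim after the last release:** Sideways, the wrist view puts it about 0.3 mm off the middle of the spot. Along the arm, the views disagree: the side camera shows about 0.8 mm off and the wrist camera about 2 mm, both towards the post. The gripper's own position reading during the last hold put the aim about 2.5 mm to the other side, away from the post. The middle of the spot is therefore covered to within about 2–3 mm.
- **Other things:** The box stayed where it was, to within what I could measure. The wipes pot moved less than 0.1 pixel in the top view, and I saw no change in the cartons or the pen thermometer. The red look-alikes were not touched. The arm was clear of everything when I handed in.

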